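# Vial held ready over the digestion reactor's empty well

### The job

The reactor is about to come up to temperature: swing its clear cover up by the front bar until it stands open, and let go of it. Then lift the one vial left in the blue rack over the bottle and the other things in between, disturbing nothing, and bring it upright over the reactor's only empty well, lined up to drop straight in, with its bottom about a centimetre above the mouth and touching nothing. Finish while still holding it there: it goes in at my signal.

Things in the scene. Friction and masses are not known exactly. Their poses are not given: they have to be found in the camera images.
- vial: the vial to carry, standing alone in one of the four places of the blue rack: capped round digestion vial, clear glass with yellow liquid, 100 mm high, glass 15.8 mm in diameter, ribbed white cap 17.8 mm in diameter on the top 16 mm; about 30 g. Origin: centre of its bottom, z up to the cap. In the rack its bottom is 4 mm above the bench.
- vial_rack: blue two-deck plastic rack, 52 x 184 x 54 mm, fixed: four holes of 18 mm in a row along its y at y = +60, +20, -20, -60 mm (x = 0); the upper deck's top is 50 mm above the bench, the end plates 54 mm. Origin: centre of its underside, z up.
- reactor: six-place digestion reactor, white case 222 x 176 mm, fixed; sloping grey keypad in front (-x side), behind it an aluminium block with six wells. Origin on the bench, 120 mm behind the front and 102 mm before the back of the case, z up. Block top 100 mm, case rim 98 mm above the bench. Shut, its clear cover is a hood 122 x 150 x 60 mm over the block, top 160 mm above the bench.
- well_1 (a point): centre of the mouth of well 1 (front row, nearer the robot and keypad, left, +y) in the top of the block; 18 mm round, 55 mm deep, wells 40 mm apart each way. One of the six wells is empty; the others each hold a vial standing 45 mm out of the block.
- well_2 (a point): centre of the mouth of well 2 (front row, nearer the robot and keypad, middle) in the top of the block; 18 mm round, 55 mm deep, wells 40 mm apart each way. One of the six wells is empty; the others each hold a vial standing 45 mm out of the block.
- well_3 (a point): centre of the mouth of well 3 (front row, nearer the robot and keypad, right, -y) in the top of the block; 18 mm round, 55 mm deep, wells 40 mm apart each way. One of the six wells is empty; the others each hold a vial standing 45 mm out of the block.
- well_4 (a point): centre of the mouth of well 4 (back row, nearer the hinge, left, +y) in the top of the block; 18 mm round, 55 mm deep, wells 40 mm apart each way. One of the six wells is empty; the others each hold a vial standing 45 mm out of the block.
- well_5 (a point): centre of the mouth of well 5 (back row, nearer the hinge, middle) in the top of the block; 18 mm round, 55 mm deep, wells 40 mm apart each way. One of the six wells is empty; the others each hold a vial standing 45 mm out of the block.
- well_6 (a point): centre of the mouth of well 6 (back row, nearer the hinge, right, -y) in the top of the block; 18 mm round, 55 mm deep, wells 40 mm apart each way. One of the six wells is empty; the others each hold a vial standing 45 mm out of the block.
- block_vial_00: one of the five vials already in the reactor's wells, of the same kind and size as the one to carry (100 mm high, cap 17.8 mm wide); loose, to be left alone. Origin: centre of its bottom, 55 mm below the block's top.
- block_vial_01: one of the five vials already in the reactor's wells, of the same kind and size as the one to carry (100 mm high, cap 17.8 mm wide); loose, to be left alone. Origin: centre of its bottom, 55 mm below the block's top.
- block_vial_02: one of the five vials already in the reactor's wells, of the same kind and size as the one to carry (100 mm high, cap 17.8 mm wide); loose, to be left alone. Origin: centre of its bottom, 55 mm below the block's top.
- block_vial_03: one of the five vials already in the reactor's wells, of the same kind and size as the one to carry (100 mm high, cap 17.8 mm wide); loose, to be left alone. Origin: centre of its bottom, 55 mm below the block's top.
- block_vial_04: one of the five vials already in the reactor's wells, of the same kind and size as the one to carry (100 mm high, cap 17.8 mm wide); loose, to be left alone. Origin: centre of its bottom, 55 mm below the block's top.
- cover (a joint): angle of the clear cover: 0 shut, grows as the front swings up and back, stop at 1.75 rad. A stiff hinge: it stays where it is left; about 2 N at the bar moves it.
- cover_bar (a point): middle of the cover's black round front bar, 10 mm in diameter, running along the reactor's y, 92 mm free between its two steel stems, 34 mm of free space between it and the hood's front wall; with the cover shut 135 mm above the bench and some 60 mm above the sloping keypad. It moves with the cover on an arc about the hinge, 166 mm ahead of and 35 mm above the hinge axis when shut.
- cover_hinge (a point): middle of the cover's hinge axis, which runs along the reactor's y at the back of the block, 100 mm above the bench.
- bottle_1l: white 1 litre plastic bottle, 96 mm in diameter, 205 mm high, standing between rack and reactor; loose, leave alone. Origin: centre of its underside.
- tip_box: blue pipette tip box with clear lid, 88 x 119 x 97 mm, loose, leave alone. Origin: centre of its underside.
- lab_timer: small white timer with three coloured keys, 62 x 66 x 19 mm, lying near the front edge; loose, leave alone. Origin: centre of its underside.

How it is judged:
On the way, in this order (a step that is already met when the one before it is completed fails the run):
1. the cover stands open (1.4 rad or more) and is let go, the vial still in its rack (value of joint cover above 1.4 rad and contact force between reactor and the fingers below 0.1 N and distance of vial from where it was at the start of the episode below 0.02 m), for 0.2 s.
2. the vial is held clear above the rack, its bottom 70 mm or more above the bench (contact force between vial and the fingers above 0.5 N and height (world z) of vial above 0.07 m and contact force between vial and vial_rack below 0.05 N), for 0.1 s.
At the end, for the whole second after the job is handed in: The gripper still holds the vial, upright within 0.1 rad and still, its bottom centre within 4 mm sideways of the centre of the empty well and 3 to 22 mm above the well's mouth, touching no part of the reactor; the cover stands open at 1.4 rad or more (((horizontal distance between vial and well_1 below 0.004 m and z of vial in the frame of well_1 between 0.003 and 0.022 m) or (horizontal distance between vial and well_2 below 0.004 m and z of vial in the frame of well_2 between 0.003 and 0.022 m) or (horizontal distance between vial and well_3 below 0.004 m and z of vial in the frame of well_3 between 0.003 and 0.022 m) or (horizontal distance between vial and well_4 below 0.004 m and z of vial in the frame of well_4 between 0.003 and 0.022 m) or (horizontal distance between vial and well_5 below 0.004 m and z of vial in the frame of well_5 between 0.003 and 0.022 m) or (horizontal distance between vial and well_6 below 0.004 m and z of vial in the frame of well_6 between 0.003 and 0.022 m)) and angle between vial's own z axis and vertical below 0.1 rad and linear speed of vial below 0.02 m/s and contact force between vial and reactor below 0.05 N and value of joint cover above 1.4 rad and contact force between vial and the fingers above 0.5 N); the arm keeps its last pose, push and grip.
It fails at once if a vial in the reactor is shifted more than 15 mm (distance of any of block_vial_00, block_vial_01, block_vial_02, block_vial_03, block_vial_04 from where it was at the start of the episode above 0.015 m).
It fails at once if the bottle, tip box or timer is shifted more than 15 mm or the bottle tipped (distance of any of bottle_1l, tip_box, lab_timer from where it was at the start of the episode above 0.015 m or angle between bottle_1l's own z axis and vertical above 0.2 rad).
It fails at once if the carried vial knocks against the bottle, tip box or a vial in the reactor (contact force between vial and bottle_1l above 2 N or contact force between vial and tip_box above 2 N or contact force between vial and block_vial_00 above 2 N or contact force between vial and block_vial_01 above 2 N or contact force between vial and block_vial_02 above 2 N or contact force between vial and block_vial_03 above 2 N or contact force between vial and block_vial_04 above 2 N).
It also fails if it takes over 61 s, if anything falls off the work surface, if the arm or the gripper's body presses on something with over 40 N, if the wrist force passes 120 N, or if a joint passes its speed limit or range.

### The arm

A 6-joint arm with a two-finger parallel gripper is mounted at the origin on a cart in front of the work surface, level with it; the furniture and walls round the work are solid. World frame = base frame: x ahead of the robot, y to its left, z up, the work surface at z = 0. Lengths are in m, angles in rad, forces in N, time in s.
With the tool pointing down it reaches from about 0.3 to 0.95 m from the base axis. Payload 3.1 kg.
Tool frame: the origin (TCP) lies midway between the tips of the shut fingers; the grasp point (between the pads) lies 19 mm behind it; z points along the fingers, y is the line along which they close (so a half turn about z gives the same grasp; the last joint's range is limited). The gripper opens to 85 mm and grips with 20 to 120 N. Pads are 22 mm wide; open, the fingers measure 114 mm over their backs; the gripper's body (76 mm by 85 mm) begins 54 mm behind the grasp point. The pads swing forward as they close: fully open they stand 13 mm farther back than shut.
Start: joints at [1.061, 0.308, 1.634, -0, 1.2, -0.07], TCP at [0.266, 0.566, 0.231] pointing down, gripper open.
Joint ranges: [-3.06, 3.06], [-0.79, 1.96], [0.05, 2.63], [-1.19, 4.34], [0.05, 2.64], [-2.94, 2.94]. Speed limits (rad/s): [2.79, 2.79, 3.14, 3.14, 3.14, 3.14].

### API

Orientations are given as [roll, pitch, yaw] about the fixed x, y, z axes, in that order (R = Rz(yaw) Ry(pitch) Rx(roll)).
In Python, from plant import bot gives the robot as it stands.
- The arm moves only by the tool step_arm, never from a script. Its argument "rows" is a list of rows, each an object of numbers: "tx", "ty", "tz": the shift along the tool's x, y, z in units of 30 mm (1.0 is 30 mm); "ax", "ay", "az": the turn, a rotation vector about the tool's x, y, z in units of 6 degrees (1.0 is 6 degrees); "jaw": the opening, from -1 (shut) to 1 (fully open). A call has 1 to 10 rows; each row shifts and turns the commanded pose from where the row before left it, along the tool's axes as they then stand; what a row does not reach is not made up. A row lasts 1/10 s, in which the tool goes at most 50 mm and 8.59 degrees, less where a joint would pass 70% of its speed; a pose out of reach is approached as far as the arm can. A call with a number of a shift or a turn outside -1 to 1 is refused whole. A call with a gripper value outside its range is refused whole. The fingers move at their own pace and stop on an object; the grip force is fixed at half the most. Time passes only in rows, so rows that do not move let the fingers close. It gives the time, the measured TCP pose, the force, the opening and the grip force at its end, in the units of the state.
- bot.observe(): the state, without advancing time (a new reading comes with each control period).
- bot.read_camera(name): name is "scene" or "top" or "wrist"; returns a dict with "pixels" (400x640x3 uint8, red, green, blue), "depth" (400x640 float32, m along the optical axis (not along the pixel's ray), 0 where there is no reading), "mtx" (3x3 intrinsics, pixels), "view" (4x4, takes a point from world to camera coordinates). Camera axes: x right, y down, z forward; pixel columns grow to the right and rows downward; lengths in m; the calibration is good to about 2 mm. A picture is of the moment at which its call begins.
- bot.finish_job(): hands the job in; it is judged then, once.
The state is a dict: "t": time; "joint_positions": joint angles; "dq": joint speeds; "tau": joint torques, N m; "ee_pos": TCP position; "eef_rot": TCP orientation; "force": force on the tool from outside, world axes, zero at the start; "wrist_torque": the same for the moment, N m; "width": finger opening in m; "finger_force": force on a finger pad.
Only numpy, scipy, OpenCV 4.12 (cv2) and the standard library are available. Lean on these libraries where they do the work, as an engineer would, in place of code of your own. Each camera call takes 0.05 s, during which the arm holds its last target. There are 200 camera calls.

## Working session

There is one attempt and no reset: what is moved stays moved. The work goes in short steps, Python scripts to look and compute and a tool call to move; the robot and the scene stay as the last step left them, time stands still between calls to the robot, and variables do not carry over. Pictures are saved under pics/ and viewed, at most 10 in all, crops included, and the job is handed in when it is done.

Besides the shell and the picture viewer there is one more tool, called as name(argument=value, ...), one argument or row to a line, values as JSON. step_arm: Moves the arm, as the interface text tells. Its arguments: {"type":"object","properties":{"rows":{"type":"array","items":{"type":"object","properties":{"tx":{"type":"number","minimum":-1,"maximum":1},"ty":{"type":"number","minimum":-1,"maximum":1},"tz":{"type":"number","minimum":-1,"maximum":1},"ax":{"type":"number","minimum":-1,"maximum":1},"ay":{"type":"number","minimum":-1,"maximum":1},"az":{"type":"number","minimum":-1,"maximum":1},"jaw":{"type":"number"}}}}},"required":["rows"]}

```bash
mkdir -p pics; ls; python3 - <<'E'
from plant import bot
import cv2,numpy as np
for n in("scene","top"):
    c=bot.read_camera(n); np.savez(f"{n}0.npz",**c)
    cv2.imwrite(f"pics/{n}0.png",c["pixels"][...,::-1])
    print(n,c["mtx"].round(1).tolist(),c["view"].round(3).tolist())
print({k:np.round(v,3).tolist() for k,v in bot.observe().items()})
E
```

```text
pics
scene [[424.1, 0.0, 317.4], [0.0, 424.1, 211.2], [0.0, 0.0, 1.0]] [[0.848, -0.529, -0.018, -0.422], [-0.258, -0.384, -0.887, 0.261], [0.462, 0.757, -0.462, 0.802], [0.0, 0.0, 0.0, 1.0]]
top [[508.8, 0.0, 319.8], [0.0, 508.8, 205.4], [0.0, 0.0, 1.0]] [[-0.028, -1.0, 0.001, 0.08], [-0.983, 0.028, -0.183, 0.528], [0.183, -0.006, -0.983, 1.409], [0.0, 0.0, 0.0, 1.0]]
{'t': 0.1, 'joint_positions': [1.061, 0.309, 1.635, 0.0, 1.2, -0.07], 'dq': [0.0, -0.002, -0.004, -0.0, -0.001, -0.001], 'tau': [-0.0, -41.641, -27.765, -0.0, 0.004, 0.0], 'ee_pos': [0.266, 0.565, 0.23], 'eef_rot': [-3.139, -0.0, 2.702], 'force': [-0.126, -0.381, 0.97], 'wrist_torque': [0.025, 0.003, -0.019], 'finger_force': 0.0, 'width': 0.086}
```

View pics/scene0.png

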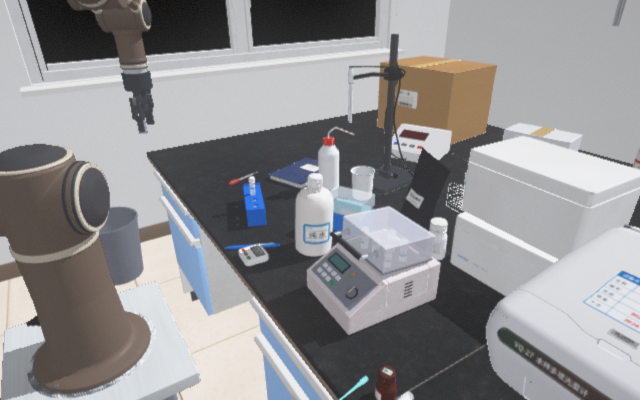

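View pics/top0.png

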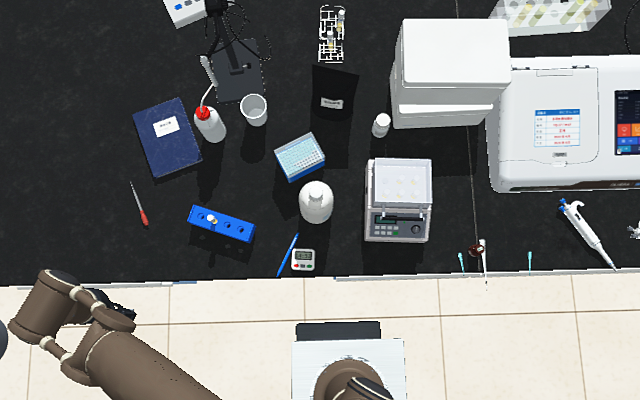

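The scene view shows the blue rack with its vial (~252,190), the bottle (314,215) and the reactor with its clear cover (385,240). The top view shows the rack (222,224), vial cap (212,219), bottle (316,202), tip box (300,157), timer (303,259) and reactor (398,200). I'll enlarge the rack and reactor next.

```bash
cat > h.py <<'E'
import numpy as np,cv2
def ray(c,u,v):
    R=c["view"][:3,:3];t=c["view"][:3,3]
    d=R.T@np.linalg.inv(c["mtx"])@np.array([u,v,1.]); return -R.T@t,d
def atz(c,u,v,z):
    o,d=ray(c,u,v); return o+d*(z-o[2])/d[2]
def dep(c,u,v):
    o,d=ray(c,u,v); return o+d*c["depth"][int(round(v)),int(round(u))]
def cloud(c):
    v,u=np.mgrid[:400,:640]; R=c["view"][:3,:3];t=c["view"][:3,3]
    p=np.stack([u,v,np.ones_like(u)],-1)@np.linalg.inv(c["mtx"]).T*c["depth"][...,None]
    return (p-t)@R
def proj(c,p):
    q=c["mtx"]@(c["view"][:3,:3]@np.asarray(p,float)+c["view"][:3,3]); return q[:2]/q[2]
def tri(obs):
    A=0;b=0
    for c,u,v in obs:
        o,d=ray(c,u,v); d/=np.linalg.norm(d); P=np.eye(3)-np.outer(d,d); A=A+P;b=b+P@o
    return np.linalg.solve(A,b)
E
python3 - <<'E'
from h import *
c=np.load("top0.npz"); s=np.load("scene0.npz")
im=c["pixels"][...,::-1]
a=cv2.resize(im[150:250,355:445],None,fx=5.2,fy=5.2,interpolation=3)
b=cv2.resize(im[198:250,180:265],None,fx=3.8,fy=3.8,interpolation=3)
o=np.zeros((520,800,3),np.uint8);o[:,:468]=a;o[:b.shape[0],470:470+b.shape[1]]=b
si=s["pixels"][...,::-1][170:232,230:280]; q=cv2.resize(si,None,fx=4.5,fy=4.5,interpolation=3)
o[220:220+q.shape[0],475:475+q.shape[1]]=q
cv2.imwrite("pics/crop0.png",o)
p=cloud(c)
for n,(u,v) in dict(bottle=(316,188),cap=(212,218),rackc=(222,222),tip=(300,153),case=(398,237),covertop=(398,170),bar=(398,215),timer=(303,255)).items(): print(n,p[v,u].round(3))
blue=(im[...,0].astype(int)-im[...,2]>90)&(np.mgrid[:400,:640][1]<265)&(np.mgrid[:400,:640][0]>198)&(np.mgrid[:400,:640][0]<250)
m=blue&(abs(p[...,2]-.05)<.008)
r=cv2.minAreaRect(p[m][:,:2].astype(np.float32)*1000);print(m.sum(),r)
# reactor case/cover z-hist
w=p[155:245,360:436].reshape(-1,3)
print(np.histogram(w[:,2],bins=np.arange(0,.2,.01)))
for lo,hi in((.09,.106),(.155,.165),(.128,.142)):
    k=w[(w[:,2]>lo)&(w[:,2]<hi)];print(lo,len(k),cv2.minAreaRect(k[:,:2].astype(np.float32)*1000),k.mean(0))
E
```

```text
bottle [0.548 0.074 0.202]
cap [0.493 0.361 0.105]
rackc [0.49  0.344 0.051]
tip [0.674 0.117 0.096]
case [ 0.432 -0.153  0.058]
covertop [ 0.601 -0.147  0.157]
bar [ 0.49  -0.151  0.088]
timer [0.393 0.117 0.018]
1017 ((488.5639953613281, 350.0030212402344), (185.25811767578125, 52.674293518066406), 70.16456604003906)
(array([ 588,   46,   36,   60,   99,  352,  400,  428,  319,  488,   90,
         94,   83,   44,  235,  574, 1999,   75,    0]), array([0.  , 0.01, 0.02, 0.03, 0.04, 0.05, 0.06, 0.07, 0.08, 0.09, 0.1 ,
       0.11, 0.12, 0.13, 0.14, 0.15, 0.16, 0.17, 0.18, 0.19]))
0.09 548 ((564.6888427734375, -153.95001220703125), (174.9794464111328, 161.94029235839844), 88.3693618774414) [ 0.53246998 -0.12037698  0.09549014]
0.155 1674 ((552.3695068359375, -155.70541381835938), (151.732177734375, 162.60159301757812), 86.93818664550781) [ 0.58146105 -0.15683176  0.16145448]
0.128 82 ((505.3301696777344, -137.77288818359375), (160.1028594970703, 75.06619262695312), 64.77346801757812) [ 0.51385619 -0.14447946  0.13449662]
```

View pics/crop0.png

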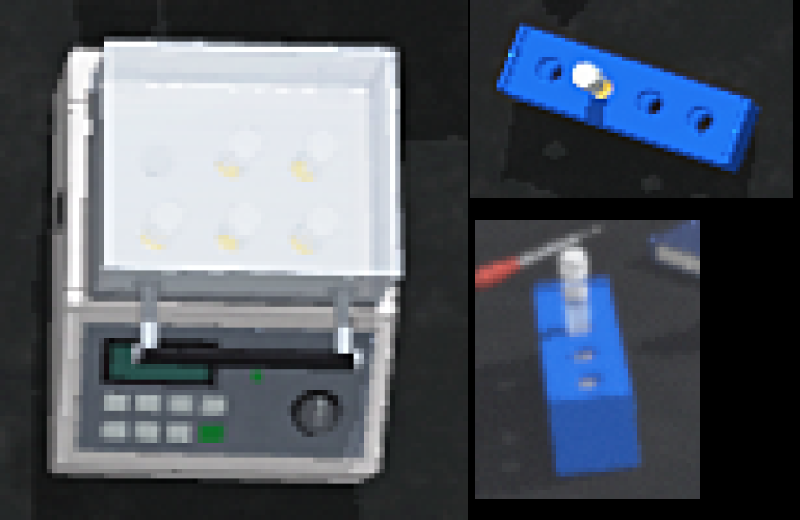

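The crop shows five vials under the cover; the back-left place is empty (crop 155,160), so it is well 4. The bar runs from crop (135,352) to (358,358). The rack's vial is in the second hole from the left. Next I'll work out the geometry and the wrist camera's mounting.

```bash
python3 - <<'E'
from h import *
from plant import bot
c=np.load("top0.npz")
L=atz(c,355+135/5.2-.4,150+352/5.2-.4,.135);R=atz(c,355+358/5.2-.4,150+358/5.2-.4,.135)
m=(L+R)/2;d=L-R;print("bar",L,R,m,np.linalg.norm(d),"yaw",np.arctan2(-d[0],d[1]))
p=cloud(c);w=p[150:250,355:445].reshape(-1,3)
k=w[(w[:,2]>.157)&(w[:,2]<.166)]
print("top y pct",np.percentile(k[:,1],[1,99]),np.percentile(k[:,0],[20,40,60,80,99]))
# case outline from image colour at z .098: crop corners back-left,back-right
for u,v in((68,48),(400,50),(52,468),(380,478)): print(atz(c,355+u/5.2,150+v/5.2,.098).round(3))
wc=bot.read_camera("wrist");o=bot.observe()
from scipy.spatial.transform import Rotation as Ro
T=np.eye(4);T[:3,:3]=Ro.from_euler("xyz",o["eef_rot"]).as_matrix();T[:3,3]=o["ee_pos"]
X=wc["view"]@T;print("cam from tool",X.round(4).tolist(),wc["mtx"].round(1).tolist()); np.save("X.npy",X)
E
```

```text
bar [ 0.47736457 -0.09649975  0.135     ] [ 0.47099961 -0.21122459  0.135     ] [ 0.47418209 -0.15386217  0.135     ] 0.11490126083649604 yaw -0.055423428295673684
top y pct [-0.23068843 -0.08272489] [0.5436442  0.56979966 0.59124249 0.61178932 0.63258316]
[ 0.65  -0.074  0.098]
[ 0.643 -0.254  0.098]
[ 0.422 -0.056  0.098]
[ 0.412 -0.227  0.098]
cam from tool [[0.0006, 1.0, 0.0011, 0.0005], [-0.9516, 0.001, -0.3073, 0.031], [-0.3073, -0.0009, 0.9516, 0.1593], [0.0, 0.0, 0.0, 1.0]] [[333.1, 0.0, 316.8], [0.0, 333.1, 196.4], [0.0, 0.0, 1.0]]
```

step_arm(
  rows=[
    {"tx":-0.8,"ty":-0.95,"tz":-0.2,"jaw":1},
    {"tx":-0.8,"ty":-0.95,"tz":-0.2,"jaw":1},
    {"tx":-0.8,"ty":-0.95,"tz":-0.2,"jaw":1},
    {"tx":-0.8,"ty":-0.95,"tz":-0.2,"jaw":1},
    {"tx":-0.8,"ty":-0.95,"tz":-0.2,"jaw":1},
    {"tx":-0.8,"ty":-0.95,"tz":-0.2,"jaw":1},
    {"tx":-0.8,"ty":-0.95,"tz":-0.2,"jaw":1},
    {"tx":-0.8,"ty":-0.95,"tz":-0.2,"jaw":1},
    {"tx":-0.8,"ty":-0.95,"tz":-0.2,"jaw":1},
    {"tx":-0.8,"ty":-0.95,"tz":-0.2,"jaw":1},
  ],
)

```text
invalid input
```

step_arm(
  rows=[
    {"tx":-0.8,"ty":-0.95,"jaw":1},
    {"tx":-0.8,"ty":-0.95,"jaw":1},
    {"tx":-0.8,"ty":-0.95,"jaw":1},
    {"tx":-0.8,"ty":-0.95,"jaw":1},
    {"tx":-0.8,"ty":-0.95,"jaw":1},
    {"tx":-0.8,"ty":-0.95,"jaw":1},
    {"tx":-0.8,"ty":-0.95,"jaw":1},
    {"tx":-0.8,"ty":-0.95,"jaw":1},
    {"tx":-0.8,"ty":-0.95,"jaw":1},
    {"tx":-0.8,"ty":-0.95,"jaw":1},
  ],
)

```text
invalid input
```

step_arm(
  rows=[
    {"az":0.95,"jaw":0.2},
    {"az":0.95,"jaw":0.2},
    {"az":0.95,"jaw":0.2},
    {"az":0.95,"jaw":0.2},
    {"az":0.95,"jaw":0.2},
    {"az":0.95,"jaw":0.2},
    {"az":0.95,"jaw":0.2},
    {"az":0.95,"jaw":0.2},
    {"az":0.95,"jaw":0.2},
    {"az":0.95,"jaw":0.2},
  ],
)

```text
invalid input
```

step_arm(
  rows=[
    {"az":0.95,"jaw":0.0},
    {"az":0.88,"jaw":0.0},
    {"jaw":0.0},
    {"jaw":0.0},
  ],
)

```text
invalid input
```

```bash
cat > look.py <<'E'
import sys
from h import *
from plant import bot
def look(tag,names=("wrist",),save=True):
    r={}
    for n in names:
        c=bot.read_camera(n);r[n]=c;np.savez(f"{n}{tag}.npz",**c)
        if save: cv2.imwrite(f"pics/{n}{tag}.png",c["pixels"][...,::-1])
    print({k:np.round(v,4).tolist() for k,v in bot.observe().items() if k in("t","ee_pos","eef_rot","width","force","joint_positions")})
    return r
if __name__=="__main__": look(sys.argv[1],sys.argv[2].split(","))
E
python3 look.py 1 wrist
```

```text
{'t': 0.2, 'joint_positions': [1.0613, 0.3087, 1.6347, -0.0, 1.1997, -0.0697], 'ee_pos': [0.2659, 0.565, 0.2305], 'eef_rot': [-3.1401, -0.0001, 2.7018], 'force': [-0.3617, 0.2226, -0.9723], 'width': 0.0854}
```

View pics/wrist1.png

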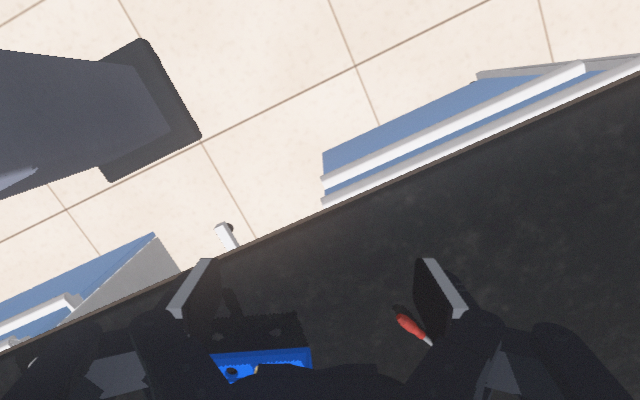

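The moves were refused and the arm is still at the start: the picture shows the floor, the cart, and the rack at the bottom edge (260,365). I'll give all the keys in each row.

step_arm(
  rows=[
    {"tx":-0.8,"ty":-0.95,"tz":-0.2,"ax":0,"ay":0,"az":0,"jaw":1},
    {"tx":-0.8,"ty":-0.95,"tz":-0.2,"ax":0,"ay":0,"az":0,"jaw":1},
    {"tx":-0.8,"ty":-0.95,"tz":-0.2,"ax":0,"ay":0,"az":0,"jaw":1},
    {"tx":-0.8,"ty":-0.95,"tz":-0.2,"ax":0,"ay":0,"az":0,"jaw":1},
    {"tx":-0.8,"ty":-0.95,"tz":-0.2,"ax":0,"ay":0,"az":0,"jaw":1},
  ],
)

```text
t: 0.7
ee_pos: [0.3141, 0.384, 0.2613]
eef_rot: [-3.141, 0.0, 2.702]
force: [-0.3, 0.0, 0.8]
width: 0.0857
finger_force: 0.0
```

```bash
python3 look.py 2 wrist
```

```text
{'t': 0.75, 'joint_positions': [0.7924, 0.0234, 1.9016, -0.0051, 1.2194, -0.3357], 'ee_pos': [0.3152, 0.3794, 0.2619], 'eef_rot': [-3.1373, 0.0036, 2.7006], 'force': [-0.4321, -3.1977, -0.3205], 'width': 0.0852}
```

step_arm(
  rows=[
    {"tx":-0.8,"ty":-0.95,"tz":-0.2,"ax":0,"ay":0,"az":0,"jaw":1},
    {"tx":-0.8,"ty":-0.95,"tz":-0.2,"ax":0,"ay":0,"az":0,"jaw":1},
    {"tx":-0.8,"ty":-0.95,"tz":-0.2,"ax":0,"ay":0,"az":0,"jaw":1},
    {"tx":-0.8,"ty":-0.95,"tz":-0.2,"ax":0,"ay":0,"az":0,"jaw":1},
    {"tx":-0.8,"ty":-0.95,"tz":-0.2,"ax":0,"ay":0,"az":0,"jaw":1},
    {"tx":-0.8,"ty":-0.95,"tz":0,"ax":0,"ay":0,"az":0,"jaw":1},
    {"tx":-0.8,"ty":-0.95,"tz":0,"ax":0,"ay":0,"az":0,"jaw":1},
    {"tx":-0.8,"ty":-0.95,"tz":0,"ax":0,"ay":0,"az":0,"jaw":1},
    {"tx":-0.8,"ty":-0.95,"tz":0,"ax":0,"ay":0,"az":0,"jaw":1},
    {"tx":-0.8,"ty":-0.95,"tz":0,"ax":0,"ay":0,"az":0,"jaw":1},
  ],
)

```text
t: 1.75
ee_pos: [0.41, 0.0241, 0.2914]
eef_rot: [3.141, 0.0, 2.702]
force: [0.9, -0.1, -0.7]
width: 0.0852
finger_force: 0.0
```

step_arm(
  rows=[
    {"tx":-0.8,"ty":-0.95,"tz":0,"ax":0,"ay":0,"az":0,"jaw":1},
    {"tx":-0.8,"ty":-0.95,"tz":0,"ax":0,"ay":0,"az":0,"jaw":1},
    {"tx":-0.8,"ty":-0.95,"tz":0,"ax":0,"ay":0,"az":0,"jaw":1},
    {"tx":-0.8,"ty":-0.95,"tz":0,"ax":0,"ay":0,"az":0,"jaw":1},
    {"tx":-0.8,"ty":-0.95,"tz":0,"ax":0,"ay":0,"az":0,"jaw":1},
    {"tx":0,"ty":0,"tz":0,"ax":0,"ay":0,"az":0.95,"jaw":0.2},
    {"tx":0,"ty":0,"tz":0,"ax":0,"ay":0,"az":0.95,"jaw":0.2},
    {"tx":0,"ty":0,"tz":0,"ax":0,"ay":0,"az":0.95,"jaw":0.2},
    {"tx":0,"ty":0,"tz":0,"ax":0,"ay":0,"az":0.95,"jaw":0.2},
    {"tx":0,"ty":0,"tz":0,"ax":0,"ay":0,"az":0.95,"jaw":0.2},
  ],
)

```text
t: 2.75
ee_pos: [0.4577, -0.1545, 0.291]
eef_rot: [-3.141, -0.0, 2.2]
force: [-0.0, -1.2, 0.5]
width: 0.0512
finger_force: 0.0
```

step_arm(
  rows=[
    {"tx":0,"ty":0,"tz":0,"ax":0,"ay":0,"az":0.95,"jaw":0},
    {"tx":0,"ty":0,"tz":0,"ax":0,"ay":0,"az":0.95,"jaw":0},
    {"tx":0,"ty":0,"tz":0,"ax":0,"ay":0,"az":0.95,"jaw":0},
    {"tx":0,"ty":0,"tz":0,"ax":0,"ay":0,"az":0.95,"jaw":0},
    {"tx":0,"ty":0,"tz":0,"ax":0,"ay":0,"az":0.95,"jaw":0},
    {"tx":0,"ty":0,"tz":0,"ax":0,"ay":0,"az":0.95,"jaw":0},
    {"tx":0,"ty":0,"tz":0,"ax":0,"ay":0,"az":0.88,"jaw":0},
    {"tx":0,"ty":0,"tz":0,"ax":0,"ay":0,"az":0,"jaw":0},
  ],
)

```text
t: 3.55
ee_pos: [0.4577, -0.1544, 0.2911]
eef_rot: [-3.141, -0.0, 1.516]
force: [0.6, 0.1, 0.1]
width: 0.0426
finger_force: 0.0
```

```bash
python3 look.py 3 wrist; python3 - <<'E'
from h import *
a=np.load("wrist2.npz")["pixels"];b=np.load("wrist3.npz")["pixels"]
o=np.vstack([cv2.resize(x[...,::-1],(480,300),interpolation=cv2.INTER_AREA) for x in(a,b)]);cv2.imwrite("pics/w23.png",o)
E
```

```text
{'t': 3.6, 'joint_positions': [-0.4157, -0.0249, 1.8901, 0.0, 1.2768, -0.362], 'ee_pos': [0.4577, -0.1545, 0.2911], 'eef_rot': [-3.1413, -0.0001, 1.5172], 'force': [0.6311, -0.8252, -0.6786], 'width': 0.0426}
```

View pics/w23.png

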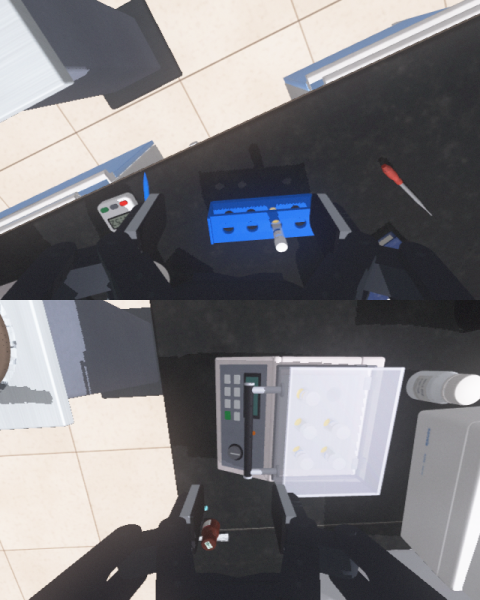

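The composite's upper half shows the rack with the vial in its second hole (cap at 282,245 of the 480-wide picture). The lower half shows the bar from (249,384) to (248,475), between the jaws in y and about 13 mm ahead of the TCP. I'll measure it precisely.

```bash
python3 - <<'E'
from h import *
c=np.load("wrist3.npz");t=np.load("top0.npz");p=cloud(c)
g=c["pixels"].sum(-1).astype(int)
for v in range(110,240,10):
    print(v,g[v,318:346].tolist())
m=(abs(p[...,2]-.138)<.006)&(g<150);m[:90]=0;m[250:]=0;m[:,:310]=0;m[:,350:]=0
q=p[m];print(m.sum(),q.mean(0),q.min(0),q.max(0),np.percentile(q[:,2],[5,50,95]))
f=np.polyfit(q[:,1],q[:,0],1);print(f)
vs,us=np.where(m);print(us.min(),us.max(),vs.min(),vs.max())
gt=t["pixels"].sum(-1).astype(int)
for u in(385,400,410,420):print(u,gt[205:232,u].tolist())
E
```

```text
110 [487, 455, 352, 297, 296, 302, 269, 222, 252, 330, 374, 387, 395, 407, 423, 430, 445, 381, 404, 436, 431, 325, 244, 235, 251, 249, 189, 151]
120 [489, 452, 353, 301, 296, 298, 267, 179, 122, 138, 133, 140, 155, 153, 176, 177, 201, 280, 581, 663, 669, 667, 670, 669, 669, 669, 668, 669]
130 [301, 303, 301, 299, 294, 296, 237, 157, 126, 133, 140, 147, 154, 159, 159, 176, 202, 215, 195, 184, 232, 248, 243, 251, 247, 216, 168, 142]
140 [492, 453, 354, 292, 303, 298, 247, 169, 133, 135, 137, 147, 152, 153, 173, 186, 160, 187, 178, 191, 230, 240, 242, 250, 249, 197, 157, 145]
150 [487, 421, 327, 303, 302, 294, 219, 147, 136, 129, 122, 145, 161, 158, 169, 187, 201, 206, 178, 208, 240, 239, 240, 247, 241, 179, 145, 152]
160 [477, 412, 319, 299, 292, 291, 301, 257, 178, 127, 141, 146, 152, 167, 178, 186, 199, 191, 173, 264, 307, 310, 301, 298, 306, 308, 302, 299]
170 [292, 290, 291, 299, 298, 291, 300, 240, 160, 125, 139, 138, 145, 159, 167, 190, 187, 175, 192, 270, 297, 295, 295, 304, 309, 298, 311, 308]
180 [295, 290, 287, 285, 286, 286, 288, 227, 163, 137, 140, 136, 153, 158, 180, 183, 
[... 271 characters left out ...]
53, 164, 176, 183, 171, 169, 277, 305, 308, 300, 301, 293, 298, 295, 295, 302]
210 [190, 154, 135, 139, 228, 268, 293, 196, 136, 126, 140, 145, 161, 164, 172, 184, 173, 196, 269, 302, 297, 299, 295, 299, 293, 296, 300, 305]
220 [294, 286, 296, 303, 295, 293, 289, 203, 134, 132, 135, 153, 155, 160, 143, 162, 169, 185, 273, 306, 302, 301, 302, 310, 304, 299, 305, 303]
230 [528, 537, 536, 538, 538, 537, 462, 263, 133, 135, 139, 145, 153, 165, 168, 248, 586, 668, 663, 663, 663, 668, 667, 665, 666, 658, 664, 666]<stdin>:7: RuntimeWarning: Mean of empty slice.
  ret = um.true_divide(
Traceback (most recent call last):
ValueError: zero-size array to reduction operation minimum which has no identity
```

```bash
python3 - <<'E'
from h import *
c=np.load("wrist3.npz");t=np.load("top0.npz");p=cloud(c);s=np.load("scene0.npz")
print(p[180,326:336].round(3).tolist())
gt=t["pixels"].sum(-1).astype(int)
for u in(385,395,405,415,420):print(u,gt[208:226,u].tolist())
# where does wrist ray meet the top-view line?
for v in(130,175,220):
    for z in(.125,.13,.135,.14):
        P=atz(c,330.6,v,z);print(v,P.round(4),proj(t,P).round(1),proj(s,P).round(1))
E
```

```text
[[0.466, -0.154, 0.148], [0.467, -0.154, 0.148], [0.468, -0.153, 0.15], [0.469, -0.153, 0.15], [0.47, -0.153, 0.149], [0.47, -0.153, 0.15], [0.471, -0.153, 0.15], [0.472, -0.154, 0.15], [0.473, -0.154, 0.149], [0.474, -0.154, 0.148]]
385 [535, 468, 464, 455, 414, 358, 362, 237, 158, 120, 66, 63, 173, 210, 193, 56, 293, 286]
395 [452, 498, 453, 483, 402, 254, 272, 207, 31, 142, 100, 48, 54, 86, 70, 29, 176, 281]
405 [361, 520, 444, 475, 475, 323, 255, 268, 268, 126, 109, 65, 116, 278, 249, 257, 267, 261]
415 [265, 549, 465, 473, 478, 356, 255, 266, 270, 169, 113, 77, 60, 225, 277, 276, 271, 28]
420 [410, 400, 398, 402, 433, 671, 666, 667, 682, 670, 48, 74, 65, 229, 284, 273, 274, 280]
130 [ 0.4727 -0.1129  0.125 ] [386.3 219.4] [335.1 245.9]
130 [ 0.4726 -0.1123  0.13  ] [386.3 219.2] [334.8 243.8]
130 [ 0.4724 -0.1117  0.135 ] [386.3 219. ] [334.6 241.6]
130 [ 0.4722 -0.1111  0.14  ] [386.3 218.7] [334.4 239.4]
175 [ 0.471  -0.1552  0.125 ] [402.  219.6] [346.2 255.6]
175 [ 0.4708 -0.1539  0.13  ] [401.8 219.4] [345.8 253.3]
175 [ 0.4707 -0.1526  0.135 ] [401.6 219.2] [345.4 250.9]
175 [ 0.4705 -0.1514  0.14  ] [401.4 218.9] [345.  248.5]
220 [ 0.469  -0.2013  0.125 ] [419.1 219.9] [359.4 267.1]
220 [ 0.4689 -0.1993  0.13  ] [418.7 219.6] [358.8 264.5]
220 [ 0.4688 -0.1972  0.135 ] [418.3 219.4] [358.2 261.8]
220 [ 0.4687 -0.1952  0.14  ] [417.9 219.2] [357.6 259.1]
```

```bash
python3 - <<'E'
from h import *
c=np.load("wrist3.npz");p=cloud(c);s=np.load("scene0.npz");ps=cloud(s);t=np.load("top0.npz");pt=cloud(t)
z=p[...,2]
for n,(u,v) in dict(topcov=(430,150),topcov2=(430,190),rimL=(450,81),bench=(600,290),bench2=(230,150)).items():print(n,p[v-2:v+3,u-2:u+3].reshape(-1,3).mean(0).round(4))
print("bench top",np.median(pt[270:274,100:300,2]), "scene bench",np.median(ps[300:320,470:500,2]))
gs=s["pixels"].sum(-1).astype(int)
for u in(335,340,345,350,355):print(u,gs[228:275,u].tolist());print(ps[228:275:2,u,2].round(3).tolist())
E
```

```text
topcov [ 0.5475 -0.1264  0.176 ]
topcov2 [ 0.5528 -0.1625  0.1649]
rimL [ 0.5892 -0.0763  0.0976]
bench [ 0.7713 -0.3111  0.1061]
bench2 [ 3.444e-01 -1.464e-01 -2.000e-04]
bench top -0.0005924149993677563 scene bench 0.00072473690096428
335 [318, 303, 271, 291, 483, 582, 345, 205, 176, 167, 165, 162, 174, 170, 174, 201, 304, 445, 521, 470, 385, 333, 319, 294, 226, 193, 219, 258, 269, 260, 266, 262, 263, 261, 263, 263, 240, 203, 174, 207, 277, 312, 327, 372, 459, 506, 494]
[0.007, 0.003, 0.001, 0.151, 0.151, 0.148, -0.001, 0.002, 0.003, 0.093, 0.092, 0.091, 0.086, 0.087, 0.085, 0.083, 0.085, 0.08, 0.08, 0.078, 0.076, 0.075, 0.075, 0.072]
340 [317, 319, 361, 480, 595, 493, 407, 271, 200, 197, 221, 194, 188, 170, 175, 204, 337, 458, 476, 481, 485, 476, 446, 371, 327, 323, 306, 258, 190, 189, 236, 256, 260, 258, 260, 258, 256, 257, 259, 262, 258, 247, 197, 184, 233, 302, 317]
[0.01, 0.006, 0.148, 0.146, 0.0, -0.0, 0.15, 0.148, 0.145, 0.097, 0.093, 0.095, 0.092, 0.09, 0.089, 0.088, 0.086, 0.087, 0.083, 0.082, 0.081, 0.079, 0.077, 0.074]
345 [478, 467, 448, 452, 459, 449, 455, 470, 481, 48
[... 467 characters left out ...]
 160, 169, 216, 351, 459, 472, 481, 478, 480, 442, 375, 336, 317, 316, 284, 219, 224, 281, 313, 323, 320, 310, 317, 313, 307]
[0.153, 0.148, 0.144, 0.139, 0.135, 0.131, 0.127, 0.123, 0.117, 0.115, 0.151, 0.151, 0.147, 0.098, 0.096, 0.093, 0.093, 0.092, 0.09, 0.088, 0.087, 0.085, 0.083, 0.082]
355 [485, 488, 491, 491, 488, 489, 492, 486, 485, 497, 514, 486, 481, 478, 475, 472, 468, 471, 467, 458, 426, 363, 296, 237, 192, 174, 165, 166, 182, 271, 406, 467, 474, 477, 478, 448, 378, 329, 325, 320, 320, 312, 314, 313, 311, 316, 322]
[0.162, 0.157, 0.153, 0.148, 0.144, 0.138, 0.135, 0.131, 0.127, 0.123, 0.117, 0.115, 0.151, 0.15, 0.146, 0.097, 0.095, 0.092, 0.092, 0.091, 0.09, 0.088, 0.087, 0.084]
```

step_arm(
  rows=[
    {"tx":0,"ty":0.44,"tz":0,"ax":0,"ay":0,"az":0,"jaw":-0.3},
    {"tx":0,"ty":0,"tz":0,"ax":0,"ay":0,"az":0,"jaw":-0.3},
    {"tx":0,"ty":0,"tz":0.8,"ax":0,"ay":0,"az":0,"jaw":-0.3},
    {"tx":0,"ty":0,"tz":0.8,"ax":0,"ay":0,"az":0,"jaw":-0.3},
    {"tx":0,"ty":0,"tz":0.8,"ax":0,"ay":0,"az":0,"jaw":-0.3},
    {"tx":0,"ty":0,"tz":0.8,"ax":0,"ay":0,"az":0,"jaw":-0.3},
    {"tx":0,"ty":0,"tz":0,"ax":0,"ay":0,"az":0,"jaw":-0.3},
  ],
)

```text
t: 4.3
ee_pos: [0.4683, -0.1541, 0.1917]
eef_rot: [-3.134, -0.003, 1.516]
force: [-0.1, 0.8, -0.1]
width: 0.0299
finger_force: 0.0
```

```bash
python3 - <<'E'
from look import *
c=look("4",("wrist",))["wrist"];s=np.load("scene0.npz")
g=c["pixels"].sum(-1).astype(int)
for v in(60,100,140,180,220):print(v,g[v,290:350].tolist())
print(cloud(c)[140,300:345:3].round(3).tolist())
E
```

```text
{'t': 4.35, 'joint_positions': [-0.4062, 0.1009, 1.9662, -0.0, 1.079, -0.3514], 'ee_pos': [0.4698, -0.1547, 0.1937], 'eef_rot': [-3.1374, -0.0015, 1.5159], 'force': [-0.062, -0.5078, 0.2226], 'width': 0.0299}
60 [152, 158, 148, 157, 147, 151, 156, 151, 160, 171, 162, 170, 164, 164, 155, 149, 154, 155, 148, 154, 145, 141, 152, 143, 151, 161, 153, 154, 163, 166, 157, 152, 158, 167, 167, 150, 173, 160, 158, 163, 156, 161, 155, 161, 152, 161, 157, 163, 168, 170, 175, 182, 186, 181, 193, 178, 182, 178, 182, 180]
100 [295, 292, 296, 293, 302, 304, 291, 296, 303, 300, 296, 302, 297, 299, 300, 302, 306, 295, 297, 310, 291, 299, 305, 303, 298, 298, 298, 299, 293, 292, 295, 296, 301, 297, 293, 297, 297, 296, 298, 299, 298, 299, 303, 308, 302, 305, 299, 302, 302, 308, 304, 304, 310, 299, 300, 291, 303, 304, 302, 298]
140 [485, 425, 327, 288, 303, 297, 298, 343, 444, 480, 482, 474, 475, 477, 471, 485, 488, 483, 426, 330, 296, 301, 242, 164, 130, 123, 141, 133, 137, 138, 155, 159, 175, 182, 195, 203, 222, 355, 575, 634, 638, 634, 643, 636, 638, 637, 636, 628, 641, 636, 640, 642, 643, 645, 647, 64
[... 289 characters left out ...]
41, 148, 223, 283, 298, 302, 299, 301]
220 [297, 290, 291, 301, 297, 295, 295, 285, 292, 293, 292, 293, 293, 292, 285, 287, 282, 291, 282, 290, 293, 283, 226, 141, 114, 125, 116, 129, 140, 139, 151, 159, 162, 165, 183, 196, 175, 159, 162, 258, 293, 297, 292, 286, 286, 292, 292, 283, 298, 290, 304, 299, 294, 302, 301, 304, 313, 300, 303, 302]
[[0.456, -0.113, 0.071], [0.459, -0.113, 0.071], [0.461, -0.113, 0.072], [0.464, -0.114, 0.072], [0.466, -0.113, 0.075], [0.47, -0.103, 0.148], [0.472, -0.103, 0.149], [0.473, -0.103, 0.15], [0.475, -0.103, 0.15], [0.477, -0.103, 0.148], [0.478, -0.103, 0.148], [0.48, -0.103, 0.148], [0.482, -0.104, 0.148], [0.483, -0.104, 0.149], [0.485, -0.104, 0.149]]
```

View pics/wrist4.png

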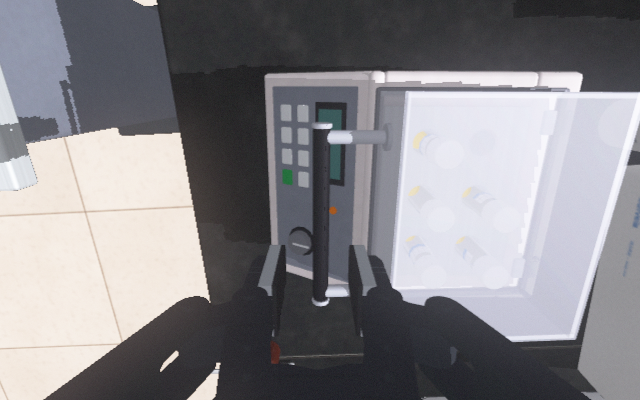

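The wrist view shows the bar from (320,125) to (320,300), centred between the fingers, with about equal room to the stems. The bar's top is at 0.150, so the cover is slightly ajar. Going down and gripping.

step_arm(
  rows=[
    {"tx":0,"ty":0,"tz":0.6,"ax":0,"ay":0,"az":0,"jaw":-0.3},
    {"tx":0,"ty":0,"tz":0.6,"ax":0,"ay":0,"az":0,"jaw":-0.3},
    {"tx":0,"ty":0,"tz":0.6,"ax":0,"ay":0,"az":0,"jaw":-0.3},
    {"tx":0,"ty":0,"tz":0.45,"ax":0,"ay":0,"az":0,"jaw":-0.3},
    {"tx":0,"ty":0,"tz":0,"ax":0,"ay":0,"az":0,"jaw":-0.3},
  ],
)

```text
t: 4.85
ee_pos: [0.4704, -0.1551, 0.127]
eef_rot: [-3.14, -0.001, 1.516]
force: [-0.2, -0.2, -0.5]
width: 0.0299
finger_force: 0.0
```

step_arm(
  rows=[
    {"tx":0,"ty":0,"tz":0,"ax":0,"ay":0,"az":0,"jaw":-1},
    {"tx":0,"ty":0,"tz":0,"ax":0,"ay":0,"az":0,"jaw":-1},
    {"tx":0,"ty":0,"tz":0,"ax":0,"ay":0,"az":0,"jaw":-1},
    {"tx":0,"ty":0,"tz":0,"ax":0,"ay":0,"az":0,"jaw":-1},
    {"tx":0,"ty":0,"tz":0,"ax":0,"ay":0,"az":0,"jaw":-1},
  ],
)

```text
t: 5.35
ee_pos: [0.47, -0.1555, 0.1282]
eef_rot: [-3.14, 0.0, 1.516]
force: [-5.7, -1.2, 2.3]
width: 0.0077
finger_force: 58.6
```

step_arm(
  rows=[
    {"tx":0,"ty":0.14,"tz":-0.42,"ax":0,"ay":0,"az":0,"jaw":-1},
    {"tx":0,"ty":0.17,"tz":-0.41,"ax":0,"ay":0,"az":0,"jaw":-1},
    {"tx":0,"ty":0.2,"tz":-0.4,"ax":0,"ay":0,"az":0,"jaw":-1},
  ],
)

```text
t: 5.65
ee_pos: [0.4845, -0.1564, 0.1653]
eef_rot: [-3.137, 0.0, 1.516]
force: [-5.5, -3.5, -2.9]
width: 0.0078
finger_force: 58.3
```

step_arm(
  rows=[
    {"tx":0,"ty":0.23,"tz":-0.38,"ax":0,"ay":0,"az":0,"jaw":-1},
    {"tx":0,"ty":0.26,"tz":-0.36,"ax":0,"ay":0,"az":0,"jaw":-1},
    {"tx":0,"ty":0.29,"tz":-0.34,"ax":0,"ay":0,"az":0,"jaw":-1},
    {"tx":0,"ty":0.31,"tz":-0.31,"ax":0,"ay":0,"az":0,"jaw":-1},
  ],
)

```text
t: 6.05
ee_pos: [0.5161, -0.1582, 0.2081]
eef_rot: [-3.134, 0.001, 1.516]
force: [-10.1, -1.4, 5.0]
width: 0.0077
finger_force: 58.5
```

step_arm(
  rows=[
    {"tx":0,"ty":0.34,"tz":-0.29,"ax":0,"ay":0,"az":0,"jaw":-1},
    {"tx":0,"ty":0.36,"tz":-0.26,"ax":0,"ay":0,"az":0,"jaw":-1},
    {"tx":0,"ty":0.38,"tz":-0.23,"ax":0,"ay":0,"az":0,"jaw":-1},
    {"tx":0,"ty":0,"tz":0,"ax":0,"ay":0,"az":0,"jaw":-1},
  ],
)

```text
t: 6.45
ee_pos: [0.5521, -0.1604, 0.2355]
eef_rot: [3.141, 0.002, 1.516]
force: [-8.4, -0.1, 15.0]
width: 0.0078
finger_force: 59.9
```

```bash
python3 - <<'E'
from look import *
r=look("5",("scene","top"))
o=np.hstack([cv2.resize(r["scene"]["pixels"][130:330,270:470],(400,400)),cv2.resize(r["top"]["pixels"][130:260,340:470],(400,400))]);cv2.imwrite("pics/m5.png",o[...,::-1])
E
```

```text
{'t': 6.55, 'joint_positions': [-0.358, 0.2073, 1.7521, -0.0013, 1.1806, -0.3024], 'ee_pos': [0.5518, -0.1604, 0.2353], 'eef_rot': [3.1405, 0.0016, 1.5157], 'force': [-8.6892, -0.2158, 14.7244], 'width': 0.0075}
```

View pics/m5.png

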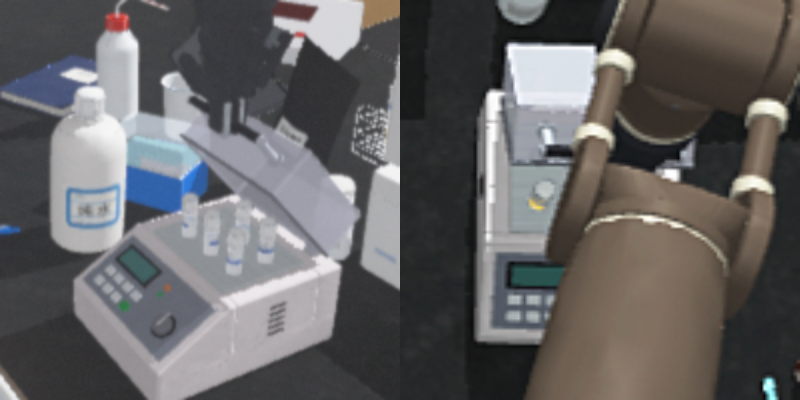

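The scene shows the cover about 45° up with the bar in the jaws, and the vials undisturbed. Continuing the arc.

step_arm(
  rows=[
    {"tx":0,"ty":0.39,"tz":-0.24,"ax":0,"ay":0,"az":0,"jaw":-1},
    {"tx":0,"ty":0.41,"tz":-0.2,"ax":0,"ay":0,"az":0,"jaw":-1},
    {"tx":0,"ty":0.42,"tz":-0.16,"ax":0,"ay":0,"az":0,"jaw":-1},
    {"tx":0,"ty":0.43,"tz":-0.1,"ax":0,"ay":0,"az":0,"jaw":-1},
  ],
)

```text
t: 6.95
ee_pos: [0.6017, -0.1633, 0.2549]
eef_rot: [3.139, 0.002, 1.515]
force: [-4.3, -1.6, 4.2]
width: 0.0075
finger_force: 58.7
```

step_arm(
  rows=[
    {"tx":0,"ty":0.44,"tz":-0.07,"ax":0,"ay":0,"az":0,"jaw":-1},
    {"tx":0,"ty":0.44,"tz":-0.04,"ax":0,"ay":0,"az":0,"jaw":-1},
    {"tx":0,"ty":0.44,"tz":0,"ax":0,"ay":0,"az":0,"jaw":-1},
  ],
)

```text
t: 7.25
ee_pos: [0.642, -0.1657, 0.2587]
eef_rot: [3.137, 0.002, 1.515]
force: [-4.5, -1.9, 5.2]
width: 0.0076
finger_force: 59.1
```

step_arm(
  rows=[
    {"tx":0,"ty":0.44,"tz":0.04,"ax":0,"ay":0,"az":0,"jaw":-1},
    {"tx":0,"ty":0.44,"tz":0.07,"ax":0,"ay":0,"az":0,"jaw":-1},
    {"tx":0,"ty":0.44,"tz":0.1,"ax":0,"ay":0,"az":0,"jaw":-1},
    {"tx":0,"ty":0,"tz":0,"ax":0,"ay":0,"az":0,"jaw":-1},
  ],
)

```text
t: 7.65
ee_pos: [0.684, -0.168, 0.2516]
eef_rot: [3.132, 0.002, 1.515]
force: [1.6, -2.0, 3.7]
width: 0.0074
finger_force: 59.8
```

step_arm(
  rows=[
    {"tx":0,"ty":0,"tz":0,"ax":0,"ay":0,"az":0,"jaw":-0.3},
    {"tx":0,"ty":0,"tz":0,"ax":0,"ay":0,"az":0,"jaw":-0.3},
    {"tx":0,"ty":0,"tz":0,"ax":0,"ay":0,"az":0,"jaw":-0.3},
    {"tx":0,"ty":0,"tz":-0.5,"ax":0,"ay":0,"az":0,"jaw":-0.3},
    {"tx":0,"ty":0,"tz":-1,"ax":0,"ay":0,"az":0,"jaw":-0.3},
    {"tx":0,"ty":0,"tz":-1,"ax":0,"ay":0,"az":0,"jaw":-0.3},
    {"tx":0,"ty":0,"tz":-1,"ax":0,"ay":0,"az":0,"jaw":-0.3},
    {"tx":0,"ty":0,"tz":0,"ax":0,"ay":0,"az":0,"jaw":0},
  ],
)

```text
t: 8.45
ee_pos: [0.6822, -0.1675, 0.3609]
eef_rot: [3.13, 0.003, 1.515]
force: [-0.2, 0.0, 1.3]
width: 0.0421
finger_force: 0.0
```

step_arm(
  rows=[
    {"tx":0,"ty":-1,"tz":0,"ax":0,"ay":0,"az":0,"jaw":0},
    {"tx":0,"ty":-1,"tz":0,"ax":0,"ay":0,"az":0,"jaw":0},
    {"tx":0,"ty":-1,"tz":0,"ax":0,"ay":0,"az":0,"jaw":0},
    {"tx":0,"ty":-1,"tz":0,"ax":0,"ay":0,"az":0,"jaw":0},
    {"tx":0,"ty":0,"tz":0,"ax":0,"ay":0,"az":0,"jaw":0},
    {"tx":0,"ty":0,"tz":0,"ax":0,"ay":0,"az":0,"jaw":0},
  ],
)

```text
t: 9.05
ee_pos: [0.5596, -0.1602, 0.3531]
eef_rot: [3.141, -0.0, 1.515]
force: [-0.1, -0.6, 0.5]
width: 0.0427
finger_force: 0.0
```

```bash
python3 look.py 6 wrist
```

```text
{'t': 9.1, 'joint_positions': [-0.3535, 0.1397, 1.5934, 0.0003, 1.4073, -0.298], 'ee_pos': [0.5603, -0.1603, 0.3531], 'eef_rot': [3.1403, 0.0001, 1.5152], 'force': [-0.2926, 0.2664, 0.1417], 'width': 0.0427}
```

step_arm(
  rows=[
    {"tx":0,"ty":-1,"tz":0,"ax":0,"ay":0,"az":0,"jaw":0},
    {"tx":0,"ty":-1,"tz":0,"ax":0,"ay":0,"az":0,"jaw":0},
    {"tx":0,"ty":-1,"tz":0,"ax":0,"ay":0,"az":0,"jaw":0},
    {"tx":0,"ty":-1,"tz":0,"ax":0,"ay":0,"az":0,"jaw":0},
    {"tx":0,"ty":0,"tz":0,"ax":0,"ay":0,"az":0,"jaw":0},
    {"tx":0,"ty":0,"tz":0,"ax":0,"ay":0,"az":0,"jaw":0},
  ],
)

```text
t: 9.7
ee_pos: [0.4411, -0.1539, 0.3533]
eef_rot: [3.14, 0.0, 1.515]
force: [-0.3, -0.5, 0.7]
width: 0.0428
finger_force: 0.0
```

```bash
python3 - <<'E'
from look import *
look("7",("wrist","scene"))
a=np.load("wrist6.npz")["pixels"];b=np.load("wrist7.npz")["pixels"];s=np.load("scene7.npz")["pixels"]
print(a.shape)
o=np.zeros((600,800,3),np.uint8)
o[:300,:480]=cv2.resize(a,(480,300),interpolation=3);o[300:,:480]=cv2.resize(b,(480,300),interpolation=3)
o[:320,480:]=cv2.resize(s[130:330,270:470],(320,320))
cv2.imwrite("pics/m7.png",o[...,::-1])
E
```

```text
{'t': 9.8, 'joint_positions': [-0.4287, -0.0997, 1.8374, 0.0003, 1.4028, -0.3736], 'ee_pos': [0.4415, -0.1539, 0.3531], 'eef_rot': [3.1404, 0.0001, 1.5157], 'force': [-0.0245, 0.1867, -0.1567], 'width': 0.0428}
(400, 640, 3)
```

View pics/m7.png

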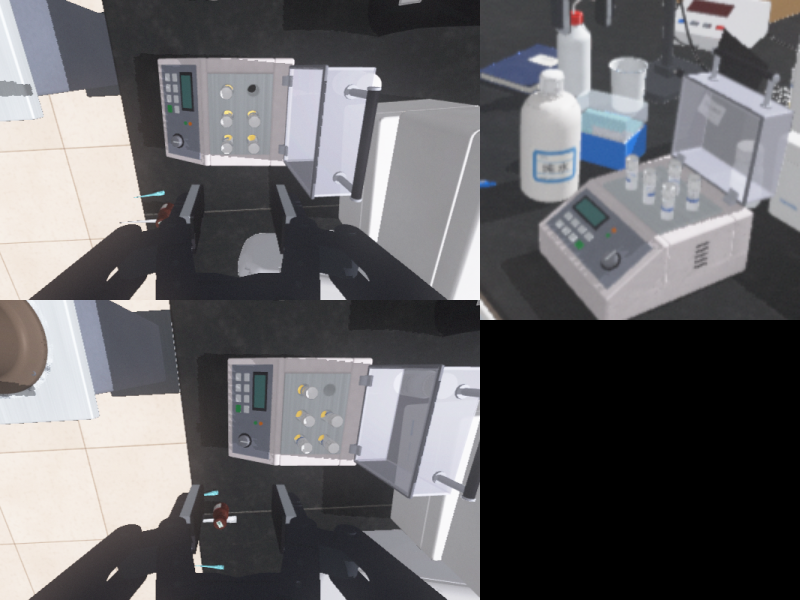

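The cover stands open well past vertical and is released. The empty well 4 is at (252,89) in the upper wrist view and (329,390) in the lower one. I'll measure it from both views, with the cap positions as a check, and the vial from the earlier rack view.

```bash
python3 - <<'E'
from h import *
a=np.load("wrist6.npz");b=np.load("wrist7.npz")
obs=[]
for c,(u,v),nm in((a,(336,118),"a"),(b,(440,120),"b")):
    g=cv2.cvtColor(c["pixels"],cv2.COLOR_RGB2GRAY).astype(float)
    w=g[v-12:v+13,u-12:u+13];bg=np.median(w);print(nm,bg,w.min())
    m=((w<bg-18)).astype(np.uint8);n,l,st,ce=cv2.connectedComponentsWithStats(m)
    k=1+np.argmax(st[1:,4]);print(st[k],ce[k]+[u-12,v-12])
    print(w[::2].astype(int).tolist() if nm=="a" else "")
    uv=ce[k]+[u-12,v-12];obs.append((c,*uv));print(atz(c,*uv,.1))
    # block plane depth
    p=cloud(c);z=p[...,2];r=z[80:220,270:480];print("block z",np.median(r[(r>.09)&(r<.11)]))
print("tri",tri(obs))
# caps: white blobs at z~.145
for c in(a,b):
    p=cloud(c);g=c["pixels"].astype(int)
    m=((p[...,2]>.138)&(p[...,2]<.152)&(p[...,0]<.63)&(p[...,0]>.5)&(p[...,1]<-.08)&(p[...,1]>-.24)).astype(np.uint8)
    n,l,st,ce=cv2.connectedComponentsWithStats(m)
    for k in range(1,n):
        if st[k,4]>40: print(st[k],atz(c,*ce[k],.145).round(4),p[l==k].mean(0).round(4))
E
```

```text
a 156.0 52.0
[  5   6  17  16 191] [337.04188482 119.4921466 ]
[[159, 157, 154, 155, 159, 159, 159, 160, 159, 162, 160, 162, 160, 157, 161, 162, 159, 159, 156, 158, 156, 159, 161, 159, 160], [161, 159, 157, 157, 158, 159, 158, 160, 158, 162, 159, 159, 159, 158, 161, 160, 159, 160, 155, 156, 157, 161, 161, 161, 158], [160, 158, 157, 159, 159, 158, 158, 157, 160, 160, 159, 161, 160, 158, 160, 161, 159, 157, 156, 154, 157, 158, 159, 160, 160], [161, 157, 156, 160, 157, 157, 156, 157, 153, 159, 145, 137, 133, 130, 131, 134, 142, 148, 152, 155, 157, 162, 159, 159, 158], [159, 159, 156, 159, 159, 156, 155, 146, 133, 94, 60, 53, 54, 59, 58, 53, 90, 125, 138, 140, 153, 162, 158, 159, 162], [158, 158, 157, 159, 160, 154, 140, 98, 60, 56, 54, 58, 58, 59, 59, 59, 57, 128, 135, 132, 136, 149, 155, 161, 162], [162, 158, 155, 160, 155, 145, 99, 62, 58, 52, 57, 58, 55, 55, 58, 54, 75, 129, 134, 128, 131, 141, 157, 158, 160], [157, 158, 158, 159, 155, 134, 93, 57, 57, 59, 53, 58, 55, 57, 56, 66, 109, 129, 127, 128, 127, 142, 151, 160, 158], [159, 157, 157, 158, 155, 146, 141, 119, 90, 75, 68, 66, 66
[... 848 characters left out ...]
 0.145 ] [ 0.546  -0.1159  0.1444]
[294 154  16  17 220] [ 0.5438 -0.1553  0.145 ] [ 0.5438 -0.1555  0.1442]
[331 154  16  17 216] [ 0.5832 -0.1576  0.145 ] [ 0.5833 -0.1577  0.1443]
[294 189  16  16 207] [ 0.5414 -0.1946  0.145 ] [ 0.5414 -0.1949  0.1442]
[330 189  16  16 205] [ 0.5809 -0.1968  0.145 ] [ 0.5809 -0.1971  0.1441]
[405 115  19  18 253] [ 0.5446 -0.1157  0.145 ] [ 0.5449 -0.1158  0.1441]
[403 153  17  17 231] [ 0.5424 -0.155   0.145 ] [ 0.5427 -0.1553  0.1441]
[439 153  18  17 237] [ 0.5818 -0.1574  0.145 ] [ 0.5822 -0.1576  0.1439]
[400 189  17  16 216] [ 0.5401 -0.1947  0.145 ] [ 0.5403 -0.195   0.144 ]
[435 189  18  16 219] [ 0.5796 -0.1969  0.145 ] [ 0.58   -0.1973  0.144 ]
```

```bash
python3 - <<'E'
from h import *
for f in("wrist2.npz","top0.npz","scene0.npz"):
    c=np.load(f);p=cloud(c)
    m=((p[...,2]>.097)&(p[...,2]<.111)&(p[...,0]<.53)&(p[...,0]>.46)&(p[...,1]<.40)&(p[...,1]>.33)).astype(np.uint8)
    n,l,st,ce=cv2.connectedComponentsWithStats(m)
    for k in range(1,n):
        if st[k,4]>8: print(f,st[k],ce[k],atz(c,*ce[k],.104).round(4),p[l==k].mean(0).round(4),np.percentile(p[l==k][:,2],[5,95]))
    g=c["pixels"].astype(int);mb=(g[...,2]-g[...,0]>60)&(abs(p[...,2]-.05)<.006)&(p[...,1]>.2)&(p[...,0]>.4)&(p[...,0]<.6)
    r=cv2.minAreaRect(p[mb][:,:2].astype(np.float32)*1000);print("rack",mb.sum(),r)
E
```

```text
wrist2.npz [366 319  17  17 222] [374.38288288 327.35135135] [0.4917 0.3688 0.104 ] [0.4929 0.3686 0.1026] [0.09813419 0.10444972]
rack 4559 ((486.3580017089844, 344.06671142578125), (172.8925018310547, 54.08576202392578), 70.07797241210938)
top0.npz [207 215   7   7  35] [209.71428571 217.6       ] [0.4946 0.3678 0.104 ] [0.4945 0.3677 0.1044] [0.09810368 0.10871853]
rack 949 ((488.5639953613281, 350.0030212402344), (185.25811767578125, 52.674293518066406), 70.16456604003906)
scene0.npz [249 177   6   5  24] [251.41666667 178.66666667] [0.4939 0.3598 0.104 ] [0.4951 0.363  0.1026] [0.09778394 0.10617236]
rack 458 ((488.6336364746094, 347.21856689453125), (187.58291625976562, 52.07646560668945), 69.97908782958984)
```

step_arm(
  rows=[
    {"tx":0.97,"ty":0.04,"tz":0,"ax":0,"ay":0,"az":0,"jaw":0},
    {"tx":0.97,"ty":0.04,"tz":0,"ax":0,"ay":0,"az":0,"jaw":0},
    {"tx":0.97,"ty":0.04,"tz":0,"ax":0,"ay":0,"az":0,"jaw":0},
    {"tx":0.97,"ty":0.04,"tz":0,"ax":0,"ay":0,"az":0,"jaw":0},
    {"tx":0.97,"ty":0.04,"tz":0,"ax":0,"ay":0,"az":0,"jaw":0},
    {"tx":0.97,"ty":0.04,"tz":0,"ax":0,"ay":0,"az":0,"jaw":0},
    {"tx":0.97,"ty":0.04,"tz":0,"ax":0,"ay":0,"az":0,"jaw":0},
    {"tx":0.97,"ty":0.04,"tz":0,"ax":0,"ay":0,"az":0,"jaw":0},
    {"tx":0.97,"ty":0.04,"tz":0,"ax":0,"ay":0,"az":0,"jaw":0},
    {"tx":0.97,"ty":0.04,"tz":0,"ax":0,"ay":0,"az":0,"jaw":0},
  ],
)

```text
t: 10.8
ee_pos: [0.4694, 0.1382, 0.3527]
eef_rot: [3.141, -0.0, 1.516]
force: [0.7, -0.5, 0.6]
width: 0.0424
finger_force: 0.0
```

step_arm(
  rows=[
    {"tx":0.97,"ty":0.05,"tz":0,"ax":0,"ay":0,"az":0,"jaw":0},
    {"tx":0.97,"ty":0.05,"tz":0,"ax":0,"ay":0,"az":0,"jaw":0},
    {"tx":0.97,"ty":0.05,"tz":0.4,"ax":0,"ay":0,"az":0,"jaw":0},
    {"tx":0.97,"ty":0.05,"tz":0.6,"ax":0,"ay":0,"az":0,"jaw":0},
    {"tx":0.97,"ty":0.05,"tz":0.6,"ax":0,"ay":0,"az":0,"jaw":0},
    {"tx":0.97,"ty":0.05,"tz":0.6,"ax":0,"ay":0,"az":0,"jaw":0},
    {"tx":0.97,"ty":0.05,"tz":0.6,"ax":0,"ay":0,"az":0,"jaw":0},
    {"tx":0.97,"ty":0.05,"tz":0.6,"ax":0,"ay":0,"az":0,"jaw":0},
    {"tx":0,"ty":0,"tz":0,"ax":0,"ay":0,"az":0,"jaw":0},
    {"tx":0,"ty":0,"tz":0,"ax":0,"ay":0,"az":0,"jaw":0},
  ],
)

```text
t: 11.8
ee_pos: [0.4931, 0.3689, 0.2492]
eef_rot: [-3.14, 0.002, 1.517]
force: [0.5, -0.3, -0.1]
width: 0.0425
finger_force: 0.0
```

```bash
cat > cap.py <<'E'
from look import *
def cap(c,lo=.097,hi=.111,x=(.45,.54),y=(.32,.42),zt=.104):
    p=cloud(c)
    m=((p[...,2]>lo)&(p[...,2]<hi)&(p[...,0]<x[1])&(p[...,0]>x[0])&(p[...,1]<y[1])&(p[...,1]>y[0])).astype(np.uint8)
    n,l,st,ce=cv2.connectedComponentsWithStats(m)
    for k in range(1,n):
        if st[k,4]>30: print(st[k],ce[k],atz(c,*ce[k],zt).round(4),p[l==k].mean(0).round(4),np.percentile(p[l==k][:,2],[5,95]))
E
python3 - <<'E'
from cap import *
r=look("8",("wrist","top"))
cap(r["wrist"]);
E
```

```text
{'t': 11.9, 'joint_positions': [0.5701, 0.2732, 1.6375, -0.0004, 1.2304, 0.6257], 'ee_pos': [0.4937, 0.3681, 0.2511], 'eef_rot': [3.141, 0.0, 1.5153], 'force': [-0.7727, 0.0344, -0.5478], 'width': 0.0426}
[310 170  19  20 309] [319.04530744 179.63430421] [0.495  0.3695 0.104 ] [0.495  0.3693 0.1033] [0.10041678 0.1048781 ]
```

View pics/wrist8.png

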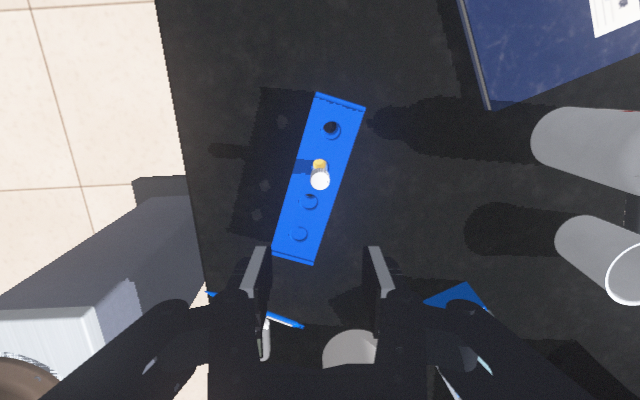

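The wrist view shows the vial cap at (320,180), directly below the TCP and clear of both fingers. Going down to grip the cap.

step_arm(
  rows=[
    {"tx":0.04,"ty":0.04,"tz":0.8,"ax":0,"ay":0,"az":0,"jaw":0},
    {"tx":0,"ty":0,"tz":0.8,"ax":0,"ay":0,"az":0,"jaw":0},
    {"tx":0,"ty":0,"tz":0.8,"ax":0,"ay":0,"az":0,"jaw":0},
    {"tx":0,"ty":0,"tz":0.8,"ax":0,"ay":0,"az":0,"jaw":0},
    {"tx":0,"ty":0,"tz":0.8,"ax":0,"ay":0,"az":0,"jaw":0},
    {"tx":0,"ty":0,"tz":0.8,"ax":0,"ay":0,"az":0,"jaw":0},
    {"tx":0,"ty":0,"tz":0.6,"ax":0,"ay":0,"az":0,"jaw":0},
    {"tx":0,"ty":0,"tz":0.4,"ax":0,"ay":0,"az":0,"jaw":0},
    {"tx":0,"ty":0,"tz":0,"ax":0,"ay":0,"az":0,"jaw":0},
    {"tx":0,"ty":0,"tz":0,"ax":0,"ay":0,"az":0,"jaw":0},
  ],
)

```text
t: 12.9
ee_pos: [0.4953, 0.3693, 0.0778]
eef_rot: [3.14, -0.001, 1.515]
force: [0.7, -0.3, -0.1]
width: 0.0428
finger_force: 0.0
```

step_arm(
  rows=[
    {"tx":0,"ty":0,"tz":0,"ax":0,"ay":0,"az":0,"jaw":-1},
    {"tx":0,"ty":0,"tz":0,"ax":0,"ay":0,"az":0,"jaw":-1},
    {"tx":0,"ty":0,"tz":0,"ax":0,"ay":0,"az":0,"jaw":-1},
    {"tx":0,"ty":0,"tz":0,"ax":0,"ay":0,"az":0,"jaw":-1},
    {"tx":0,"ty":0,"tz":0,"ax":0,"ay":0,"az":0,"jaw":-1},
  ],
)

```text
t: 13.4
ee_pos: [0.4955, 0.37, 0.0785]
eef_rot: [3.139, -0.002, 1.515]
force: [-1.0, -0.3, 6.5]
width: 0.0157
finger_force: 58.5
```

step_arm(
  rows=[
    {"tx":0,"ty":0,"tz":-0.4,"ax":0,"ay":0,"az":0,"jaw":-1},
    {"tx":0,"ty":0,"tz":-0.6,"ax":0,"ay":0,"az":0,"jaw":-1},
    {"tx":0,"ty":0,"tz":-1,"ax":0,"ay":0,"az":0,"jaw":-1},
    {"tx":0,"ty":0,"tz":-1,"ax":0,"ay":0,"az":0,"jaw":-1},
    {"tx":0,"ty":0,"tz":-1,"ax":0,"ay":0,"az":0,"jaw":-1},
    {"tx":0,"ty":0,"tz":-1,"ax":0,"ay":0,"az":0,"jaw":-1},
    {"tx":0,"ty":0,"tz":-1,"ax":0,"ay":0,"az":0,"jaw":-1},
    {"tx":0,"ty":0,"tz":-1,"ax":0,"ay":0,"az":0,"jaw":-1},
    {"tx":0,"ty":0,"tz":-1,"ax":0,"ay":0,"az":0,"jaw":-1},
    {"tx":0,"ty":0,"tz":-1,"ax":0,"ay":0,"az":0,"jaw":-1},
  ],
)

```text
t: 14.4
ee_pos: [0.4936, 0.3688, 0.3481]
eef_rot: [-3.141, 0.001, 1.515]
force: [0.4, 1.0, -0.8]
width: 0.0158
finger_force: 58.8
```

step_arm(
  rows=[
    {"tx":0,"ty":0,"tz":-0.5,"ax":0,"ay":0,"az":0,"jaw":-1},
    {"tx":0,"ty":0,"tz":0,"ax":0,"ay":0,"az":0,"jaw":-1},
    {"tx":0,"ty":0,"tz":0,"ax":0,"ay":0,"az":0,"jaw":-1},
  ],
)

```text
t: 14.7
ee_pos: [0.4938, 0.3688, 0.3606]
eef_rot: [-3.14, 0.001, 1.515]
force: [0.1, 0.2, -1.3]
width: 0.0157
finger_force: 58.8
```

```bash
python3 - <<'E'
from look import *
r=look("9",("wrist","scene"))
c=r["wrist"];s=r["scene"]
e=[.4955,.37,.36]
print("tcp proj",proj(c,[.4953,.3695,.36-.074]),proj(s,[.4953,.3695,.36]))
u,v=map(int,proj(s,[.4953,.3695,.33]))
o=np.zeros((400,800,3),np.uint8)
o[:,:400]=cv2.resize(c["pixels"][180:340,240:400],(400,400),interpolation=3)
o[:,400:]=cv2.resize(s["pixels"][max(0,v-50):v+50,u-50:u+50],(400,400),interpolation=3)
cv2.imwrite("pics/m9.png",o[...,::-1]);print(u,v)
E
```

```text
{'t': 14.8, 'joint_positions': [0.5709, 0.2078, 1.5026, 0.0, 1.4357, 0.6264], 'ee_pos': [0.4934, 0.3685, 0.3591], 'eef_rot': [-3.1379, 0.0026, 1.5153], 'force': [-0.3639, 0.2904, -1.1913], 'width': 0.0158}
tcp proj [318.8180285  206.45881839] [241.9104077   89.90133229]
243 101
```

View pics/m9.png

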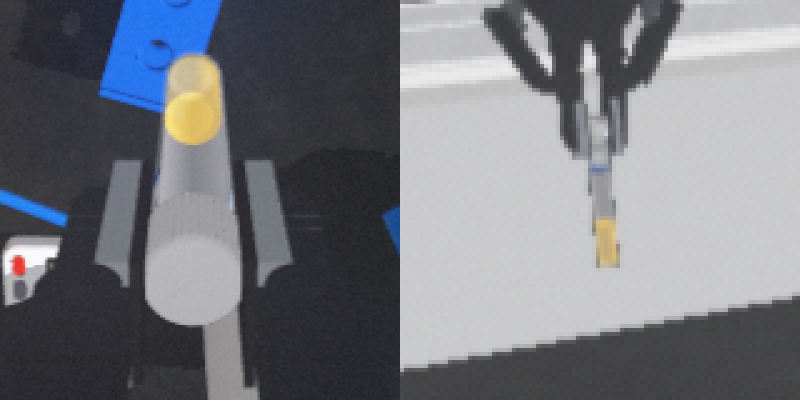

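The vial hangs upright between the pads: its bottom is at about (318,208) in the wrist image, where predicted, and vertical in the scene view. Carrying it over at height.

step_arm(
  rows=[
    {"tx":-0.5,"ty":0.12,"tz":0,"ax":0,"ay":0,"az":0,"jaw":-1},
    {"tx":-0.94,"ty":0.23,"tz":0,"ax":0,"ay":0,"az":0,"jaw":-1},
    {"tx":-0.94,"ty":0.23,"tz":0,"ax":0,"ay":0,"az":0,"jaw":-1},
    {"tx":-0.94,"ty":0.23,"tz":0,"ax":0,"ay":0,"az":0,"jaw":-1},
    {"tx":-0.94,"ty":0.23,"tz":0,"ax":0,"ay":0,"az":0,"jaw":-1},
    {"tx":-0.94,"ty":0.23,"tz":0,"ax":0,"ay":0,"az":0,"jaw":-1},
    {"tx":-0.94,"ty":0.23,"tz":0,"ax":0,"ay":0,"az":0,"jaw":-1},
    {"tx":-0.94,"ty":0.23,"tz":0,"ax":0,"ay":0,"az":0,"jaw":-1},
    {"tx":-0.94,"ty":0.23,"tz":0,"ax":0,"ay":0,"az":0,"jaw":-1},
    {"tx":-0.94,"ty":0.23,"tz":0,"ax":0,"ay":0,"az":0,"jaw":-1},
  ],
)

```text
t: 15.8
ee_pos: [0.5443, 0.0948, 0.3605]
eef_rot: [-3.139, 0.001, 1.515]
force: [1.3, -0.5, -0.5]
width: 0.0157
finger_force: 58.8
```

step_arm(
  rows=[
    {"tx":-0.94,"ty":0.23,"tz":0,"ax":0,"ay":0,"az":0,"jaw":-1},
    {"tx":-0.94,"ty":0.23,"tz":0,"ax":0,"ay":0,"az":0,"jaw":-1},
    {"tx":-0.94,"ty":0.23,"tz":0,"ax":0,"ay":0,"az":0,"jaw":-1},
    {"tx":-0.94,"ty":0.23,"tz":0,"ax":0,"ay":0,"az":0,"jaw":-1},
    {"tx":-0.94,"ty":0.23,"tz":0,"ax":0,"ay":0,"az":0,"jaw":-1},
    {"tx":-0.94,"ty":0.23,"tz":0,"ax":0,"ay":0,"az":0,"jaw":-1},
    {"tx":-0.94,"ty":0.23,"tz":0,"ax":0,"ay":0,"az":0,"jaw":-1},
    {"tx":-0.44,"ty":0.11,"tz":0,"ax":0,"ay":0,"az":0,"jaw":-1},
    {"tx":0,"ty":0,"tz":0,"ax":0,"ay":0,"az":0,"jaw":-1},
    {"tx":0,"ty":0,"tz":0,"ax":0,"ay":0,"az":0,"jaw":-1},
  ],
)

```text
t: 16.8
ee_pos: [0.5843, -0.1155, 0.3611]
eef_rot: [-3.14, -0.001, 1.515]
force: [0.3, 0.2, 0.2]
width: 0.0155
finger_force: 58.8
```

```bash
python3 - <<'E'
from look import *
r=look("10",("wrist","scene"))
c=r["wrist"]
# well in current wrist view (hidden?) and top0 estimate of caps
print("well proj",proj(c,[.5855,-.1177,.1]).round(1),"vial bottom proj",proj(c,[.585,-.118,.285]).round(1))
t=np.load("top0.npz");p=cloud(t)
t5=np.load("scene7.npz");p=cloud(t5)
m=((p[...,2]>.138)&(p[...,2]<.15)&(p[...,0]<.63)&(p[...,0]>.5)&(p[...,1]<-.08)&(p[...,1]>-.24)).astype(np.uint8)
n,l,st,ce=cv2.connectedComponentsWithStats(m)
for k in range(1,n):
    if st[k,4]>8: print(st[k],p[l==k].mean(0).round(4))
print("scene well proj",proj(t5,[.5855,-.1177,.1]).round(1))
o=cv2.resize(c["pixels"][60:300,200:440],(480,480),interpolation=3);cv2.imwrite("pics/m10.png",o[...,::-1])
E
```

```text
{'t': 16.9, 'joint_positions': [-0.2673, 0.1635, 1.5498, 0.0007, 1.4291, -0.213], 'ee_pos': [0.5846, -0.1148, 0.3616], 'eef_rot': [-3.141, -0.0008, 1.5164], 'force': [0.3265, -0.2094, -0.2948], 'width': 0.016}
well proj [318.1 157.7] vial bottom proj [317.9 210.2]
[361 227   8   7  49] [ 0.5438 -0.1193  0.1437]
[388 230   8   7  52] [ 0.5818 -0.1612  0.1438]
[372 235   9   8  57] [ 0.542  -0.1588  0.1437]
[400 239   9   8  54] [ 0.5794 -0.2015  0.1437]
[383 244  10   8  61] [ 0.5398 -0.1988  0.1436]
scene well proj [378.6 241.4]
```

```bash
cat > well.py <<'E'
from look import *
def well(c,z=.1,pt=(.5855,-.1177)):
    g=cv2.cvtColor(c["pixels"],cv2.COLOR_RGB2GRAY).astype(int)
    u,v=np.round(proj(c,[*pt,z])).astype(int);R=16
    w=g[v-R:v+R+1,u-R:u+R+1];bg=np.percentile(w,75)
    m=(w<bg-18).astype(np.uint8);n,l,st,ce=cv2.connectedComponentsWithStats(m);print("bg",bg)
    for k in range(1,n):
        if st[k,4]>20: print("dark",st[k],(ce[k]+[u-R,v-R]).round(1),atz(c,*(ce[k]+[u-R,v-R]),z).round(4), "bbox centre",atz(c,st[k,0]+st[k,2]/2-.5+u-R,st[k,1]+st[k,3]/2-.5+v-R,z).round(4))
    return w
def yellow(c,z):
    h=c["pixels"].astype(int);m=((h[...,0]-h[...,2]>50)&(h[...,1]-h[...,2]>25)).astype(np.uint8)
    n,l,st,ce=cv2.connectedComponentsWithStats(m)
    for k in range(1,n):
        if st[k,4]>60: print("yellow",st[k],ce[k].round(1),atz(c,*ce[k],z).round(4))
if __name__=="__main__":
    c=np.load("wrist10.npz");w=well(c)
    print(w[::2,::2].tolist());yellow(c,.286+.008)
    c9=np.load("wrist9.npz");yellow(c9,.286+.008)
E
python3 well.py
```

```text
bg 148.0
dark [ 10   9  14  14 151] [318.5 157.4] [ 0.5861 -0.1173  0.1   ] bbox centre [ 0.5861 -0.1174  0.1   ]
[[150, 147, 149, 144, 148, 147, 146, 148, 148, 150, 148, 143, 150, 149, 149, 152, 145], [148, 149, 147, 144, 147, 146, 148, 148, 145, 147, 145, 147, 148, 149, 148, 150, 148], [148, 148, 150, 144, 149, 145, 149, 148, 149, 151, 148, 142, 151, 151, 145, 153, 146], [148, 148, 150, 143, 147, 147, 145, 150, 148, 149, 146, 146, 149, 149, 147, 152, 144], [149, 148, 151, 144, 146, 144, 145, 147, 135, 138, 147, 144, 150, 151, 147, 153, 145], [149, 148, 149, 144, 147, 145, 127, 65, 53, 53, 72, 134, 149, 151, 148, 153, 144], [147, 148, 149, 145, 150, 132, 100, 50, 53, 51, 60, 132, 144, 148, 147, 153, 144], [147, 150, 152, 145, 147, 126, 123, 125, 79, 95, 141, 124, 131, 149, 146, 153, 144], [148, 150, 149, 143, 143, 123, 126, 126, 129, 126, 125, 123, 135, 148, 144, 151, 143], [147, 150, 148, 146, 144, 126, 128, 124, 127, 129, 127, 125, 134, 148, 148, 152, 146], [148, 150, 149, 146, 148, 133, 126, 131, 127, 129, 126, 127, 141, 150, 148, 152, 144], [147, 149, 149, 146, 148, 147, 135, 130, 131, 127, 133, 138, 147, 151, 149, 150, 143], [150, 149, 149, 146, 149, 146, 147, 142, 143, 147, 145, 143, 149, 148, 148, 151, 146], [149, 148, 150, 144, 149, 145, 145, 147, 147, 149, 143, 144, 147, 146, 146, 150, 146], [148, 148, 149, 147, 149, 144, 144, 147, 145, 153, 144, 145, 146, 148, 147, 151, 145], [148, 148, 148, 149, 149, 144, 147, 148, 146, 148, 146, 143, 148, 149, 147, 151, 140], [147, 146, 149, 150, 150, 145, 146, 148, 145, 149, 146, 147, 148, 148, 145, 152, 142]]
yellow [306 202  22  36 666] [316.8 219.9] [ 0.5841 -0.1216  0.294 ]
yellow [305 203  24  35 528] [318.  222.6] [0.4943 0.3608 0.294 ]
```

```bash
python3 - <<'E'
from well import *
for f,e in(("wrist10.npz",(.5846,-.1152,.3614)),("wrist9.npz",(.4936,.3687,.3598))):
    c=np.load(f);z=e[2]-.0738
    h=c["pixels"].astype(int);g=h[...,0]-h[...,2]
    print(g[195:212,312:323].mean(1).astype(int).tolist(), g[208,298:338].tolist())
    print("far edge",atz(c,317,201.5,z)-[0,.0079,0],"sides",[atz(c,u,208,z)[0].round(4) for u in(305.5,327.5)],"tcp",e)
E
```

```text
[-2, -2, -3, -3, -2, -3, 0, 42, 69, 67, 67, 67, 66, 66, 66, 67, 66] [-8, -9, -7, -10, -6, -9, -8, -5, -7, 30, 59, 62, 59, 59, 60, 60, 60, 59, 60, 61, 63, 71, 73, 81, 82, 86, 92, 100, 81, 16, -9, -9, -7, -9, -7, -6, -5, -8, -8, -9]
far edge [ 0.58480658 -0.11856898  0.2876    ] sides [np.float64(0.5766), np.float64(0.5918)] tcp (0.5846, -0.1152, 0.3614)
[-199, -199, -197, -194, -188, -160, -100, -3, 55, 57, 57, 58, 57, 58, 59, 59, 59] [-204, -199, -199, -184, -172, -165, -166, -168, -136, -38, 33, 45, 47, 46, 46, 48, 49, 49, 49, 47, 54, 64, 75, 82, 82, 85, 95, 103, 88, 21, -9, -16, -12, -13, -13, -14, -11, -12, -14, -15]
far edge [0.49424327 0.36528392 0.286     ] sides [np.float64(0.486), np.float64(0.5012)] tcp (0.4936, 0.3687, 0.3598)
```

step_arm(
  rows=[
    {"tx":-0.05,"ty":0.05,"tz":0.4,"ax":0,"ay":0,"az":0,"jaw":-1},
    {"tx":0,"ty":0,"tz":0.7,"ax":0,"ay":0,"az":0,"jaw":-1},
    {"tx":0,"ty":0,"tz":0.7,"ax":0,"ay":0,"az":0,"jaw":-1},
    {"tx":0,"ty":0,"tz":0.7,"ax":0,"ay":0,"az":0,"jaw":-1},
    {"tx":0,"ty":0,"tz":0.7,"ax":0,"ay":0,"az":0,"jaw":-1},
    {"tx":0,"ty":0,"tz":0.7,"ax":0,"ay":0,"az":0,"jaw":-1},
    {"tx":0,"ty":0,"tz":0.4,"ax":0,"ay":0,"az":0,"jaw":-1},
    {"tx":0,"ty":0,"tz":0.2,"ax":0,"ay":0,"az":0,"jaw":-1},
    {"tx":0,"ty":0,"tz":0,"ax":0,"ay":0,"az":0,"jaw":-1},
    {"tx":0,"ty":0,"tz":0,"ax":0,"ay":0,"az":0,"jaw":-1},
  ],
)

```text
t: 17.9
ee_pos: [0.587, -0.1176, 0.2277]
eef_rot: [3.14, 0.0, 1.516]
force: [-0.5, -0.5, -0.8]
width: 0.0157
finger_force: 58.8
```

```bash
python3 - <<'E'
from look import *
from well import *
r=look("11",("wrist","scene","top"))
c=r["wrist"];z=.1525
well(c);yellow(c,z)
h=c["pixels"].astype(int);g=h[...,0]-h[...,2]
print(g[195:212,312:323].mean(1).astype(int).tolist(), g[208,298:338].tolist())
print("far edge",atz(c,317,201.5,z)-[0,.0079,0])
# vial and well in scene: yellow liquid of carried vial
s=r["scene"];h=s["pixels"].astype(int);u,v=np.round(proj(s,[.586,-.117,.165])).astype(int);print(u,v,proj(s,[.586,-.117,.1525]),proj(s,[.586,-.117,.23]))
print((h[...,0]-h[...,2])[v-16:v+16,u-10:u+11].tolist())
E
```

```text
{'t': 18.05, 'joint_positions': [-0.2707, 0.2598, 1.7024, -0.0, 1.1769, -0.2152], 'ee_pos': [0.5872, -0.1178, 0.2281], 'eef_rot': [3.1392, 0.0006, 1.5154], 'force': [-0.2215, -0.8827, -0.4212], 'width': 0.0158}
bg 156.0
dark [  6   6  22  20 294] [315.3 185.7] [ 0.5861 -0.1172  0.1   ] bbox centre [ 0.5863 -0.117   0.1   ]
yellow [264 177  15  11  84] [271.2 180.6] [ 0.5576 -0.0968  0.1525]
yellow [305 202  23  36 668] [316.8 219.9] [ 0.5868 -0.127   0.1525]
[-7, -7, -8, -8, -9, -8, -1, 45, 72, 71, 69, 70, 69, 69, 69, 69, 69] [-10, -7, -9, -9, -9, -10, -7, -10, -8, 32, 60, 64, 64, 64, 64, 65, 64, 63, 63, 65, 70, 73, 78, 80, 82, 88, 92, 102, 77, 13, -11, -8, -9, -10, -9, -10, -8, -10, -8, -9]
far edge [ 0.58766634 -0.12128656  0.1525    ]
380 215 [379.72193622 220.3894944 ] [381.58624899 187.57604351]
[[-17, -19, -18, -15, -17, -6, -4, -2, -3, -6, -6, -7, -7, -5, -6, -6, -5, -5, -2, -5, -3], [-16, -16, -17, -16, -17, -6, -3, -5, -3, -4, -6, -7, -9, -5, -5, -5, -5, -4, -4, -3, -3], [-17, -17, -16, -16, -15, -6, -2, -4, -4, -6, -7, -5, -9, -6, -4, -6, -3, -3, -2, -2, -5], [-17, -17, -18
[... 1903 characters left out ...]
4, -1, -3, -7, -10], [-113, -115, -107, -69, -15, -3, -4, -5, -4, -6, -3, -4, -4, -3, -3, -4, -5, -2, -5, -8, -10], [-113, -111, -102, -50, -8, -4, -5, -2, -3, -4, -2, -4, -4, -2, -2, -2, -3, -2, -4, -6, -11], [-110, -104, -83, -27, -5, -4, -3, -3, -4, -3, -2, -4, -5, -3, -3, -3, -1, -2, -4, -6, -12], [-105, -83, -33, -7, -6, -4, -5, -2, -4, -4, -3, -3, -2, -3, -2, -1, 0, -1, 0, -7, -12], [-78, -34, -10, -4, -2, -6, -3, -4, -3, -4, -4, -4, 0, -1, 1, 0, 1, 1, 2, -4, -9], [-22, -6, -4, -3, -3, -3, -2, -2, -1, -5, -2, 1, 0, 1, 1, 1, 1, 1, 1, 1, -3], [-5, -5, -2, -2, -2, -1, -1, -1, 0, 1, 1, 1, 2, 3, 2, 1, -1, 1, 0, 0, -3], [-4, -3, -4, 0, -1, 1, 0, 2, 0, -1, 2, 1, 0, -1, 0, 2, 2, 0, 0, -1, -4]]
```

```bash
python3 - <<'E'
from look import *
s=np.load("scene7.npz");s11=np.load("scene11.npz")
caps=[(.5453,-.1158),(.5431,-.1552),(.5825,-.1575),(.5408,-.1947),(.5803,-.1969)]
p=cloud(s);m=((p[...,2]>.13)&(p[...,2]<.15)&(p[...,0]<.63)&(p[...,0]>.5)&(p[...,1]<-.08)&(p[...,1]>-.24)).astype(np.uint8)
n,l,st,ce=cv2.connectedComponentsWithStats(m)
for k in range(1,n):
    if st[k,4]>8: print(st[k],ce[k].round(1))
for q in caps: print(q,"cap mid proj",proj(s,[*q,.1375]).round(1))
g=cv2.cvtColor(s["pixels"],cv2.COLOR_RGB2GRAY);print(g[234:250,368:390].tolist(),proj(s,[.5861,-.1172,.1]))
print(p[234:250:3,368:390:2,2].round(3).tolist())
# carried vial glass between cap & liquid in scene11: edges of depth
P=cloud(s11);mm=((P[...,2]>.15)&(P[...,2]<.2)&(abs(P[...,0]-.585)<.025)&(abs(P[...,1]+.12)<.025));v,u=np.where(mm)
for r in range(v.min(),v.max()+1,3):
    uu=u[v==r]; 
    if len(uu): print(r,uu.min(),uu.max(),P[r][mm[r]].mean(0).round(4))
E
```

```text
[361 227   8  10  74] [364.6 231.4]
[387 230   9  10  77] [391.3 234.6]
[372 235   9  10  81] [375.8 239.5]
[399 239  10  11  83] [403.5 243.6]
[383 244  10  11  89] [387.4 248.8]
(0.5453, -0.1158) cap mid proj [364.1 231.5]
(0.5431, -0.1552) cap mid proj [375.  239.8]
(0.5825, -0.1575) cap mid proj [390.4 234.8]
(0.5408, -0.1947) cap mid proj [386.6 248.8]
(0.5803, -0.1969) cap mid proj [402.4 243.4]
[[180, 158, 157, 155, 157, 159, 161, 161, 162, 159, 156, 154, 152, 149, 150, 151, 152, 154, 155, 155, 180, 184], [184, 159, 157, 156, 160, 166, 167, 170, 171, 169, 163, 157, 149, 147, 146, 149, 150, 150, 152, 153, 180, 195], [187, 159, 156, 157, 174, 191, 178, 175, 174, 173, 173, 165, 152, 149, 147, 146, 147, 149, 153, 164, 185, 189], [183, 158, 153, 156, 185, 216, 179, 170, 173, 175, 172, 165, 150, 149, 150, 149, 148, 148, 151, 168, 183, 183], [175, 152, 149, 153, 177, 191, 172, 164, 167, 175, 176, 168, 146, 151, 150, 150, 148, 147, 146, 158, 174, 179], [174, 151, 147, 146, 176, 175, 179, 171, 171, 177, 184, 180, 152, 153, 152, 150, 149, 150, 149, 155, 175, 181], [175, 153, 146, 142, 1
[... 1150 characters left out ...]
.099, 0.098, 0.099, 0.102, 0.102, 0.1, 0.099, 0.141], [0.126, 0.101, 0.145, 0.146, 0.146, 0.147, 0.145, 0.101, 0.101, 0.101, 0.136], [0.117, 0.1, 0.14, 0.142, 0.141, 0.142, 0.137, 0.098, 0.101, 0.103, 0.126], [0.102, 0.1, 0.133, 0.136, 0.134, 0.134, 0.09, 0.093, 0.101, 0.102, 0.119], [0.099, 0.102, 0.124, 0.127, 0.126, 0.127, 0.101, 0.1, 0.146, 0.145, 0.145], [0.1, 0.1, 0.117, 0.121, 0.119, 0.119, 0.1, 0.101, 0.141, 0.142, 0.142]]
202 379 385 [ 0.5835 -0.1217  0.1993]
205 379 385 [ 0.5838 -0.1239  0.1931]
208 379 385 [ 0.5844 -0.1238  0.1859]
211 378 385 [ 0.5834 -0.124   0.1791]
214 378 385 [ 0.5839 -0.1239  0.1717]
217 378 385 [ 0.5846 -0.1237  0.1642]
220 379 384 [ 0.5837 -0.1254  0.158 ]
```

step_arm(
  rows=[
    {"tx":0.03,"ty":-0.04,"tz":0,"ax":0,"ay":0,"az":0,"jaw":-1},
    {"tx":0,"ty":0,"tz":0.3,"ax":0,"ay":0,"az":0,"jaw":-1},
    {"tx":0,"ty":0,"tz":0.4,"ax":0,"ay":0,"az":0,"jaw":-1},
    {"tx":0,"ty":0,"tz":0.4,"ax":0,"ay":0,"az":0,"jaw":-1},
    {"tx":0,"ty":0,"tz":0.2,"ax":0,"ay":0,"az":0,"jaw":-1},
    {"tx":0,"ty":0,"tz":0.1,"ax":0,"ay":0,"az":0,"jaw":-1},
    {"tx":0,"ty":0,"tz":0,"ax":0,"ay":0,"az":0,"jaw":-1},
    {"tx":0,"ty":0,"tz":0,"ax":0,"ay":0,"az":0,"jaw":-1},
    {"tx":0,"ty":0,"tz":0,"ax":0,"ay":0,"az":0,"jaw":-1},
    {"tx":0,"ty":0,"tz":0,"ax":0,"ay":0,"az":0,"jaw":-1},
  ],
)

```text
t: 19.05
ee_pos: [0.5856, -0.1167, 0.1854]
eef_rot: [3.14, 0.0, 1.515]
force: [0.1, 0.3, -0.7]
width: 0.0158
finger_force: 58.8
```

```bash
python3 - <<'E'
from well import *
r=look("12",("wrist","scene"))
for _ in range(3): look("x",("wrist",),False)
c=r["wrist"];well(c);yellow(c,.111)
h=c["pixels"].astype(int);print((h[...,0]-h[...,2])[208,298:338].tolist())
P=cloud(r["scene"]);mm=((P[...,2]>.108)&(P[...,2]<.17)&(abs(P[...,0]-.585)<.018)&(abs(P[...,1]+.122)<.018));v,u=np.where(mm)
for q in range(v.min(),v.max()+1,3):
    uu=u[v==q]; print(q,uu.min(),uu.max(),P[q][mm[q]].mean(0).round(4))
g=r["scene"]["pixels"].astype(int);print([(g[v,u,0]-g[v,u,2]) for u in(381,) for v in range(215,246)], proj(r["scene"],[.586,-.1172,.111]))
# cover: hood points
m=(P[...,0]>.60)&(P[...,0]<.75)&(P[...,1]<-.08)&(P[...,1]>-.25)&(P[...,2]>.2)&(P[...,2]<.3)
print("cover",m.sum(),P[m].mean(0))
E
```

```text
{'t': 19.15, 'joint_positions': [-0.2697, 0.3011, 1.742, -0.0, 1.0977, -0.2142], 'ee_pos': [0.5854, -0.1167, 0.1852], 'eef_rot': [3.1408, 0.0002, 1.5153], 'force': [-0.367, -0.0983, 0.2082], 'width': 0.0157}
{'t': 19.2, 'joint_positions': [-0.2697, 0.3012, 1.7421, 0.0, 1.0977, -0.2142], 'ee_pos': [0.5854, -0.1167, 0.1851], 'eef_rot': [3.141, 0.0001, 1.5153], 'force': [-0.2515, 0.5561, -0.5934], 'width': 0.0156}
{'t': 19.25, 'joint_positions': [-0.2696, 0.3012, 1.7421, -0.0, 1.0977, -0.2142], 'ee_pos': [0.5853, -0.1166, 0.1851], 'eef_rot': [3.1411, 0.0001, 1.5154], 'force': [-0.5456, 0.3099, -1.1242], 'width': 0.0157}
{'t': 19.3, 'joint_positions': [-0.2697, 0.3013, 1.7422, 0.0, 1.0978, -0.2142], 'ee_pos': [0.5852, -0.1166, 0.185], 'eef_rot': [3.1413, 0.0001, 1.5153], 'force': [-0.5705, -1.4494, 0.8315], 'width': 0.0155}
bg 193.0
dark [  0   0  33  33 722] [315.1 199.8] [ 0.5848 -0.1147  0.1   ] bbox centre [ 0.5852 -0.1179  0.1   ]
yellow [257 192  17  12 122] [265.3 196.9] [ 0.5511 -0.107   0.111 ]
yellow [305 202  24  36 671] [316.8 219.9] [ 0.5853 -0.1258  0.111 ]
[-11, -9, -10, -
[... 268 characters left out ...]
 377 383 [ 0.5824 -0.1227  0.1474]
227 377 383 [ 0.5821 -0.1237  0.1405]
230 376 383 [ 0.5824 -0.1223  0.1323]
233 376 383 [ 0.5818 -0.1235  0.1256]
236 380 382 [ 0.5854 -0.1248  0.1175]
[np.int64(-7), np.int64(-5), np.int64(-5), np.int64(-7), np.int64(-7), np.int64(-5), np.int64(-1), np.int64(5), np.int64(45), np.int64(100), np.int64(107), np.int64(99), np.int64(80), np.int64(78), np.int64(78), np.int64(78), np.int64(79), np.int64(78), np.int64(78), np.int64(77), np.int64(78), np.int64(75), np.int64(54), np.int64(1), np.int64(-8), np.int64(-10), np.int64(-9), np.int64(-8), np.int64(-9), np.int64(-9), np.int64(-10)] [378.84045888 236.96491161]
cover 1755 [ 0.66096396 -0.16826626  0.23791379]
```

```bash
python3 -c "
from plant import bot
print(bot.finish_job())"
```

```text
the job is handed in; nothing more can be done
None
```

The cover stands open and released, and the vial is held upright about 11 mm above the empty well 4, within about 1 mm of its centre by my measurements. The job is handed in, but no verdict came back.

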